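# Shingle the shackle plates in the wash tray

### The job

Finish loading the wash tray: lay the two loose shackle plates in it like shingles, in line over the plate that already leans on the sloping rest, each flush on the one before with its lower end down on the tray floor, one step nearer the open front. Set them down without letting them drop or flop, then lower the hold-down arm gently, without letting it fall, until its rubber foot rests on the last plate. Leave the spray can, the grease tin and the wrench where they are.

Things in the scene. Friction and masses are not known exactly. Their poses are not given: they have to be found in the camera images.
- tray: wash tray of bare sheet metal, fixed to the bench: 250 mm long (x), 150 mm wide (y), walls 30 mm high, walls and floor 4 mm thick; origin at the centre of its underside, z up, x from the open front (robot side) to the end with the rest and the hold-down. Centres of the three plates once shingled, in this frame in mm: first (35, 0, 37), second (11, 0, 37), third (-13, 0, 37)
- rest_foot (a point): foot of the sloping rest, on the tray floor's top, at tray (-10, 0, 4) mm. The rest is a folded plate 46 mm wide on the tray's middle line; its face rises from here towards tray +x at 30 degrees from level. Shingled plates slope the same, length uphill along tray x, each 24 mm nearer the front than the one before
- plate_first: dark flat steel shackle plate, 110 x 50 x 12 mm, about 0.46 kg, cut corners, a 16 mm bolt hole 30 mm either side of the middle; origin at its centre; x along the length, y across the width, z through the thickness. This one already leans on the tray's rest, its x uphill and z away from the rest; loose, kept there by weight and friction
- plate_a: dark flat steel shackle plate, 110 x 50 x 12 mm, about 0.46 kg, cut corners, a 16 mm bolt hole 30 mm either side of the middle; origin at its centre; x along the length, y across the width, z through the thickness. Lies flat on the bench to the right of the tray. Either loose plate may go first, either face up, either end uphill
- plate_b: dark flat steel shackle plate, 110 x 50 x 12 mm, about 0.46 kg, cut corners, a 16 mm bolt hole 30 mm either side of the middle; origin at its centre; x along the length, y across the width, z through the thickness. Lies flat on the bench to the right of the tray; same as plate_a
- holddown (a joint): angle of the hold-down arm, rad: 0 at its lower stop, about 0.08 with its foot on the third plate, grows as it is raised, 1.45 to 1.7 (about upright) at the start, upper stop 2.0. The arm bar points (value - 0.08) above level, towards the tray's front. The hinge is a little stiff: the arm stays near upright, but below about 1.3 it falls by its weight (0.35 kg), so it must be held all the way down
- hinge (a point): the hold-down arm's hinge, at tray (108, 0, 95) mm, its axis along the tray's y. The bar runs 168 mm from here to a T-handle; a stem under it carries the round rubber foot, 32 mm across, which when down is 124 mm in front of and 53 mm below the hinge, square on the third plate. When upright the foot points to the tray's front
- grip_left (a point): middle of the left half (tray +y side) of the arm's T-handle: a black rubber sleeve 15 mm thick, 36 mm long across the tray, 168 mm from the hinge and 29 mm left of the arm's middle plane; turns with the arm. The 16 mm wide bar meets the T in its middle: pinch the sleeve beside it
- grip_right (a point): the same on the right half (tray -y side) of the T-handle
- spray_can: bystander: upright aerosol can, 66 mm across, 190 mm high; origin at the centre of its underside
- grease_tin: bystander: upright tin with a lid, 84 mm across, 85 mm high; origin at the centre of its underside
- wrench: bystander: steel wrench 160 mm long, lying flat; origin at the middle of its underside, x along it
Mind the look-alikes: they are no part of the job. What is shaped like the plate_a but brown or green is not meant.

How it is judged:
By the outcome, as a careful person would: the job done as asked, in the order asked, and still so for the second after the job is handed in, with the robot touching nothing.
It also fails if it takes over 72 s, if anything falls off the work surface, if the arm or the gripper's body presses on something with over 40 N, if the wrist force passes 120 N, or if a joint passes its speed limit or range.

### The arm

A 6-joint arm with a two-finger parallel gripper is mounted at the origin on the work surface. World frame = base frame: x ahead of the robot, y to its left, z up, the work surface at z = 0. Lengths are in m, angles in rad, forces in N, time in s.
With the tool pointing down it reaches from about 0.3 to 0.85 m from the base axis. Payload 5.4 kg.
Tool frame: the origin (TCP) lies at the very end of the fingers, on their centre line; the grasp point (between the pads) lies 19 mm behind it; z points along the fingers, y is the line along which they close (so a half turn about z gives the same grasp; the last joint's range is limited). The gripper opens to 85 mm and grips with 20 to 120 N. Pads are 22 mm wide; open, the fingers measure 114 mm over their backs; the gripper's body (76 mm by 85 mm) begins 54 mm behind the grasp point. The pads swing forward as they close: fully open they stand 13 mm farther back than shut.
Start: joints at [1.008, 0.158, 1.597, -0, 1.386, -0.21], TCP at [0.199, 0.54, 0.21] pointing down, gripper open.
Joint ranges: [-2.91, 2.91], [-0.94, 2.29], [0.18, 2.7], [-1.29, 4.43], [0.17, 2.64], [-3, 3]. Speed limits (rad/s): [2.57, 2.57, 3.14, 3.14, 3.14, 3.14].

### API

Orientations are given as a rotation vector (axis times angle).
In Python, from bench import get_state, cams, job_done gives the robot as it stands.
- The arm moves only by the tool step_arm, never from a script. Its arguments are lists of equal length, an entry for each row: "linear": the shift along the world's x, y, z scaled (see below), a list of three; "rotation": the turn, a rotation vector about the world's x, y, z scaled (see below), a list of three; "grip": the opening, from -1 (shut) to 1 (fully open). A call has 1 to 12 rows; each row shifts and turns the commanded pose from where the row before left it; what a row does not reach is not made up. The controller multiplies each number of a shift by 0.2 m and each number of a turn by pi rad. A row lasts 1/10 s, in which the tool goes at most 50 mm and 8.59 degrees, less where a joint would pass 70% of its speed; a pose out of reach is approached as far as the arm can. A call with a number of a shift or a turn outside -1 to 1 is refused whole. A call with a gripper value outside its range is refused whole. The fingers move at their own pace and stop on an object; "force" is the grip in N (left out, the last holds). Time passes only in rows, so rows that do not move let the fingers close. It gives the time, the measured TCP pose, the force, the opening and the grip force at its end, in the units of the state.
- get_state(): the state, without advancing time (a new reading comes with each control period).
- cams.get_image(name): name is "side" or "top" or "wrist"; returns a dict with "image" (420x560x3 uint8, red, green, blue), "fx", "fy", "cx", "cy" (pixels), "k1" (the pictures are not rectified: a ray, as slopes to the right and down, at radius r is drawn at 1 + k1 r^2 times it, then the intrinsics apply), "world_to_cam" (4x4, takes a point from world to camera coordinates). Camera axes: x right, y up, looking along -z (the intrinsics and any distortion apply to the point x, -y, -z); pixel columns grow to the right and rows downward; lengths in m; the calibration is good to about 2 mm. A picture is of the moment at which its call begins. There is no depth.
- job_done(): hands the job in; it is judged then, once.
Trained networks look in a picture, given as the dict that the camera call returned (one of the last four; its "shot" number tells which), for a name from the list of things; names that differ only in an ending like _2 or _b are one class to them, and where a whole thing is asked for, a point or a joint stands for the part that bears it (a point fixed in the world has none). Each returns a list of dicts, best first, with "conf" (0 to 1); they miss things now and then, are a little off and sometimes report something else, mostly with a low value. They report only what shows in the picture. A call takes as long as a camera call. They do not tell look-alikes from the thing itself.
- cams.spot_in(picture, query): "location" ([column, row] in pixels, amid what is visible of it).
The state is a dict: "time": time; "joint_pos": joint angles; "dq": joint speeds; "joint_efforts": joint torques, N m; "position": TCP position; "ee_rot": TCP orientation; "contact_force": force on the tool from outside, world axes, zero at the start; "ft_torque": the same for the moment, N m; "gripper_width": finger opening in m; "gripper_force": force on a finger pad.
Only numpy, scipy, OpenCV 4.12 (cv2) and the standard library are available. Lean on these libraries where they do the work, as an engineer would, in place of code of your own. Each camera call takes 0.05 s, during which the arm holds its last target. There are 200 camera calls.

## Working session

There is one attempt and no reset: what is moved stays moved. The work goes in short steps, Python scripts to look and compute and a tool call to move; the robot and the scene stay as the last step left them, time stands still between calls to the robot, and variables do not carry over. Pictures are saved under pics/ and viewed, at most 10 in all, crops included, and the job is handed in when it is done.

Besides the shell and the picture viewer there is one more tool, called after "Call:" as a command line: name --argument value ..., lists and objects as JSON in quotes. step_arm: Moves the arm, as the interface text tells. Its arguments: {"type":"object","properties":{"linear":{"type":"array"},"rotation":{"type":"array"},"grip":{"type":"array"},"force":{"type":"number"}},"required":["linear","rotation","grip"]}

```bash
ls; mkdir -p pics
cat > h.py <<'E'
import numpy as np, cv2
from scipy.spatial.transform import Rotation as R
from bench import get_state, cams, job_done
def K(p): return np.array([[p['fx'],0,p['cx']],[0,p['fy'],p['cy']],[0,0,1.]]), np.array([p['k1'],0,0,0.])
F=np.diag([1,-1,-1.])
def proj(p,X):
    k,d=K(p); T=np.array(p['world_to_cam']); X=np.atleast_2d(X)
    C=(X@T[:3,:3].T+T[:3,3])@F
    s=C[:,:2]/C[:,2:]; s=s*(1+p['k1']*(s**2).sum(1,keepdims=True))
    return s*[p['fx'],p['fy']]+[p['cx'],p['cy']]
def ray(p,px):
    k,d=K(p); T=np.array(p['world_to_cam'])
    s=cv2.undistortPointsIter(np.array(px,float).reshape(-1,1,2),k,d,None,None,(3,50,1e-10)).reshape(-1,2) if hasattr(cv2,'undistortPointsIter') else cv2.undistortPoints(np.array(px,float).reshape(-1,1,2),k,d).reshape(-1,2)
    v=np.c_[s,np.ones(len(s))]@F@T[:3,:3]
    return -T[:3,:3].T@T[:3,3], v
def onz(p,px,z):
    o,v=ray(p,px); return o+v*((z-o[2])/v[:,2])[:,None]
def get(n): return cams.get_image(n)
def save(p,f): cv2.imwrite('pics/'+f,cv2.cvtColor(p['image'],cv2.COLOR_RGB2BGR))
E
python3 - <<'E'
from h import *
for n in ('top','side'):
    p=get(n); save(p,n+'0.png'); np.save(n+'0.npy',p,allow_pickle=True)
    T=np.array(p['world_to_cam']); print(n,-T[:3,:3].T@T[:3,3],p['fx'],p['k1'])
    for q in ('tray','plate_a','plate_first','holddown','grip_left','grip_right','spray_can','grease_tin','wrench'):
        print(q,[(np.round(d['location']).tolist(),round(d['conf'],2)) for d in cams.spot_in(p,q)])
a=cv2.imread('pics/top0.png');b=cv2.imread('pics/side0.png')
E
```

```text
pics
top [ 0.29673393 -0.00287722  1.30456796] 437.22299711296546 0.013795992540702417
tray [([227.0, 201.0], 0.77)]
plate_a [([359.0, 281.0], 0.88), ([346.0, 207.0], 0.75), ([437.0, 244.0], 0.73), ([396.0, 243.0], 0.61), ([230.0, 204.0], 0.24)]
plate_first [([224.0, 185.0], 0.72)]
holddown [([211.0, 145.0], 0.69)]
grip_left [([208.0, 149.0], 0.89)]
grip_right [([207.0, 145.0], 0.69), ([395.0, 246.0], 0.21)]
spray_can [([124.0, 180.0], 0.57)]
grease_tin [([402.0, 165.0], 0.69)]
wrench [([121.0, 182.0], 0.6), ([337.0, 162.0], 0.55), ([344.0, 210.0], 0.24)]
side [-0.08067754 -0.76644258  1.16009862] 492.99133752147316 -0.16604519044321311
tray [([246.0, 208.0], 0.88)]
plate_a [([316.0, 271.0], 0.96), ([270.0, 321.0], 0.91), ([360.0, 358.0], 0.86), ([327.0, 329.0], 0.62)]
plate_first [([251.0, 192.0], 0.97)]
holddown [([258.0, 138.0], 0.61)]
grip_left [([256.0, 140.0], 0.57)]
grip_right [([261.0, 141.0], 0.88)]
spray_can [([200.0, 136.0], 0.84)]
grease_tin [([386.0, 281.0], 0.75)]
wrench [([341.0, 247.0], 0.57)]
```

View pics/top0.png

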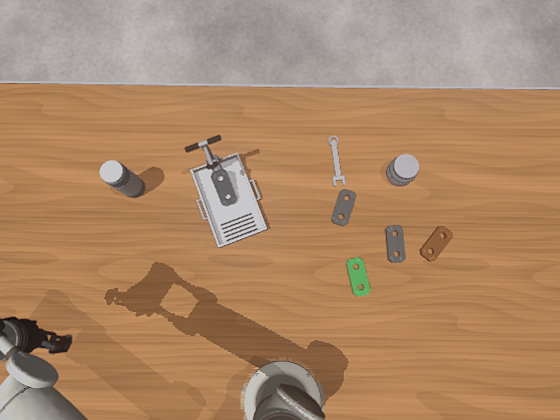

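View pics/side0.png

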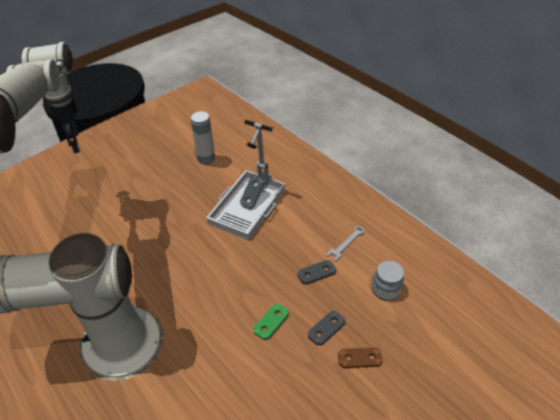

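Top picture: the tray is at (230,200) and the plate candidates are dark (344,207), dark (396,243), green (359,276) and brown (437,243). The two dark ones fit "dark steel". The side picture agrees, with the dark ones at (316,271) and (327,328). I'll confirm in one crop.

```bash
cat > m.py <<'E'
from h import *
p=np.load('top0.npy',allow_pickle=True).item(); s=np.load('side0.npy',allow_pickle=True).item()
im=p['image']
cv2.imwrite('pics/crop1.png',cv2.resize(cv2.cvtColor(im[125:300,180:460],cv2.COLOR_RGB2BGR),None,fx=2.8,fy=2.8,interpolation=cv2.INTER_CUBIC))
def plate(p,c,z=.012,r=32):
    im=p['image'].astype(int); x,y=c
    hsv=cv2.cvtColor(p['image'],cv2.COLOR_RGB2HSV)
    m=((hsv[...,1]<75)&(hsv[...,2]<125)).astype(np.uint8)
    n,l,st,ce=cv2.connectedComponentsWithStats(m)
    sub=l[y-8:y+9,x-8:x+9]; k=np.bincount(sub[sub>0]).argmax()
    cn=max(cv2.findContours((l==k).astype(np.uint8),cv2.RETR_EXTERNAL,cv2.CHAIN_APPROX_NONE)[0],key=len)
    W=onz(p,cn.reshape(-1,2),z)[:,:2]
    (c,sz,a)=cv2.minAreaRect((W*1000).astype(np.float32))
    if sz[0]<sz[1]: a-=90
    return np.round(c,1),np.round(sz,1),round(a,1),st[k].tolist()
if __name__=='__main__':
    for c in ((344,207),(396,243)): print('top',plate(p,c))
    for c in ((316,271),(327,328)): print('side',plate(s,c))
    print(get_state())
E
python3 m.py
```

```text
top (array([ 549.9, -178.5]), array([ 49.3, 109.3]), -17.5, [332, 189, 24, 37, 513])
top (array([ 441.9, -328.9]), array([109.5,  49.9]), 3.0, [386, 225, 19, 38, 545])
side (array([ 548.4, -178.4]), array([ 53.8, 109.4]), -17.4, [298, 260, 38, 23, 514])
side (array([ 441.2, -329.3]), array([111. ,  51.4]), 3.4, [308, 311, 37, 33, 636])
{'time': 1.0, 'joint_pos': array([ 1.00788289e+00,  1.58408517e-01,  1.59699115e+00, -1.22819225e-05,
        1.38619624e+00, -2.10152841e-01]), 'dq': array([-0.00153967,  0.00085596,  0.00025235, -0.00062574,  0.00048084,
        0.00055798]), 'joint_efforts': array([-5.84825411e-04, -3.96030629e+01, -3.31697881e+01, -4.80798244e-04,
        8.55863964e-04, -3.26413456e-06]), 'position': array([0.19870174, 0.53956268, 0.2097988 ]), 'ee_rot': array([ 5.51241199e-01,  3.09284254e+00, -1.18709947e-05]), 'contact_force': array([-0.17788633, -0.49047849,  0.31627171]), 'ft_torque': array([-0.03571713,  0.01833176,  0.0357951 ]), 'gripper_force': 0.0, 'gripper_width': 0.0853830132004142}
```

View pics/crop1.png

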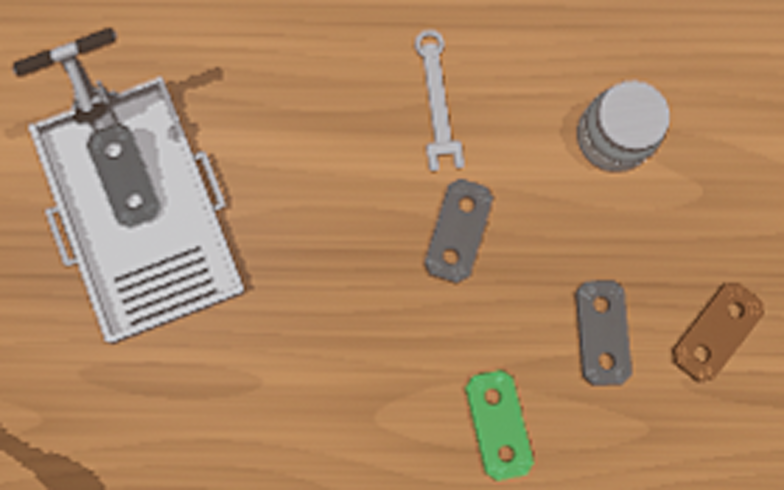

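Crop: the dark grey plates are at top px (344,207), up the +x side near the wrench jaw, and (396,243). Green and brown are clearly the look-alikes. Next I'll fit the tray pose and overlay it on both cameras.

```bash
cat > t.py <<'E'
from h import *
from scipy.optimize import least_squares
p=np.load('top0.npy',allow_pickle=True).item(); s=np.load('side0.npy',allow_pickle=True).item()
px=np.array([[30,125],[162,78],[243,292],[112,342]])/2.8+[180,125]-.3
loc=np.array([[.125,.075,.03],[.125,-.075,.03],[-.125,-.075,.03],[-.125,.075,.03]])
def W(q,l): return np.c_[R.from_euler('z',q[2]).apply(l)]+[q[0],q[1],0]
r=least_squares(lambda q:(proj(p,W(q,loc))-px).ravel(),[.55,.15,.35])
q=r.x; print(q,np.degrees(q[2]),np.round(r.fun,1)); np.save('tray.npy',q)
def barpts(v):
    a=v-.08; d=np.array([-np.cos(a),0,np.sin(a)]); n=np.array([-np.sin(a),0,-np.cos(a)]); h=np.array([.108,0,.095])
    return np.array([h,h+.168*d+[0,.029,0],h+.168*d-[0,.029,0],h+.124*d+.053*n])
out=[]
for P,x0,y0 in ((p,175,120),(s,195,110)):
    im=cv2.resize(cv2.cvtColor(P['image'],cv2.COLOR_RGB2BGR)[y0:y0+135,x0:x0+100],None,fx=4,fy=4,interpolation=cv2.INTER_CUBIC)
    def dr(l,c):
        for u in proj(P,W(q,l)): cv2.circle(im,tuple(int(v) for v in (u-[x0,y0]+.5)*4),2,c,-1)
    dr(loc,(0,0,255)); dr(loc*[1,1,0],(0,255,255)); dr(barpts(1.57),(0,255,0))
    c=np.array([.035,0,.037]);u=np.array([np.cos(np.pi/6),0,.5]);n=np.array([-.5,0,np.cos(np.pi/6)])
    dr(np.array([c+.006*n+u*k+[0,w,0] for k,w in((.055,0),(-.055,0),(.03,0),(-.03,0),(0,.025),(0,-.025))]),(255,0,255))
    out.append(im)
cv2.imwrite('pics/ov.png',np.hstack(out))
E
python3 t.py
```

```text
[0.565507   0.16663732 0.38767281] 22.212015945110437 [ 0.5  0.5 -0.  -0.   0.4 -0.6 -0.9  0.1]
```

View pics/ov.png

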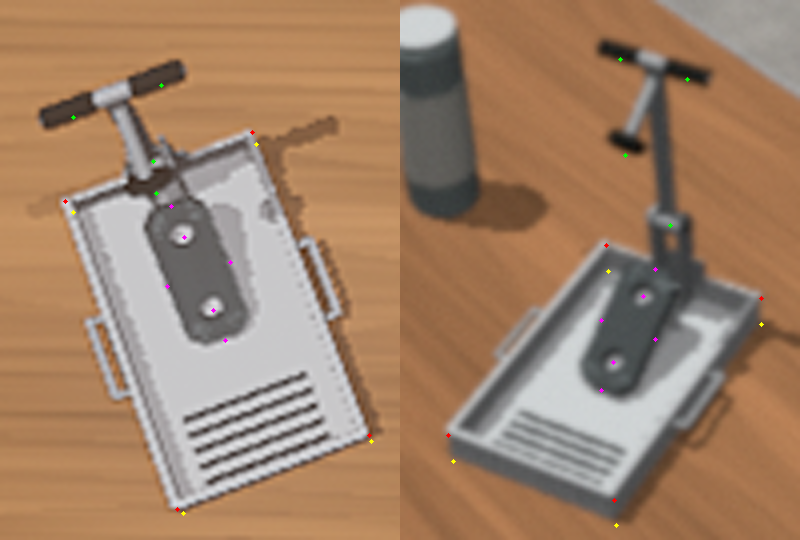

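Overlay: the fit matches to about 1 px. The handle sits slightly further back than 1.57 rad, so the arm is at about 1.65. I'm moving over the tray front for a close wrist look on the way.

Call:
step_arm --linear '[[0.132,-0.184,0.05],[0.132,-0.184,0.05],[0.132,-0.184,0.05],[0.132,-0.184,0.05],[0.132,-0.184,0.05],[0.132,-0.184,0.05],[0.132,-0.184,0.05],[0.132,-0.184,0.05],[0.132,-0.184,0.05],[0.132,-0.184,0.05],[0.132,-0.184,0.05],[0,0,0]]' --rotation '[[0,0,0.0015],[0,0,0.0015],[0,0,0.0015],[0,0,0.0015],[0,0,0.0015],[0,0,0.0015],[0,0,0.0015],[0,0,0.0015],[0,0,0.0015],[0,0,0.0015],[0,0,0],[0,0,0]]' --grip '[1,1,1,1,1,1,1,1,1,1,1,1]'

```text
time: 2.2
position: [0.492, 0.1306, 0.321]
ee_rot: [0.487, 3.1, -0.002]
contact_force: [0.1, -0.2, -0.2]
gripper_width: 0.0852
gripper_force: 0.0
```

```bash
cat > w.py <<'E'
from h import *
import sys
p=get('wrist'); np.save(sys.argv[1]+'.npy',p,allow_pickle=True)
q=np.load('tray.npy'); exec(open('t.py').read().split("r=least")[0].split('loc=')[1].join(['loc=','']))
E
cat > w.py <<'E'
from h import *
import sys
p=get('wrist'); np.save(sys.argv[1]+'.npy',p,allow_pickle=True); save(p,sys.argv[1]+'.png')
T=np.array(p['world_to_cam']); print(-T[:3,:3].T@T[:3,3],p['fx'],p['k1']); st=get_state(); print(st['time'],st['position'],st['ee_rot'])
E
python3 w.py w1
```

```text
[0.42138108 0.15360364 0.48565056] 311.45334786393823 -0.05920764432188719
2.25 [0.49035292 0.13281117 0.32023045] [4.84747471e-01 3.10314347e+00 1.60406151e-04]
```

View pics/w1.png

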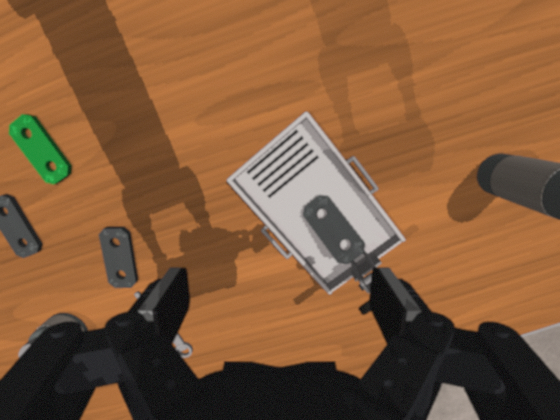

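Wrist view: tray corners are at (307,114) front-left, (229,181) front-right, (404,240) back-left and (330,292) back-right. Plates are at (118,257) and (17,227). I'll fit all three views jointly.

```bash
cat > t2.py <<'E'
from t import *
from m import plate
w=np.load('w1.npy',allow_pickle=True).item()
spx=np.array([[603,241],[760,293],[615,497],[449,432]],float); spx=(spx-[400,0])/4+[195,110]-.5
wpx=np.array([[404,240],[330,292],[229,181],[307,114]],float)
D=((p,px,1),(s,spx,1),(w,wpx,1))
f=lambda q,D:np.concatenate([((proj(P,W(q,loc))-a)/P['fx']*np.linalg.norm(np.array(P['world_to_cam'])[:3,3])*600).ravel() for P,a,_ in D])
for d in (D[:1],D[1:2],D[2:],D):
    r=least_squares(f,q,args=(d,)); print(np.round(r.x[:2]*1000,1),np.degrees(r.x[2]),np.abs(r.fun).max())
np.save('tray.npy',r.x)
print(plate(w,(118,257)),plate(w,(17,227)))
for v in (1.55,1.6,1.65,1.7):
  b=W(r.x,barpts(v)); print(v,[np.round(proj(P,b[1:3])).tolist() for P in (p,s)])
E
python3 t2.py|tail -9
```

```text
[565.5 166.6] 22.212015959295027 1.567040690176958
[567.9 171. ] 22.82448835596126 0.6885459600860456
[570.4 170.2] 22.18183906056012 2.3437899723225213
[568.4 169.3] 22.29726852068757 3.058526568482743
(array([ 551.3, -175.6]), array([ 52.8, 108. ]), -17.1, [99, 228, 38, 59, 1596]) (array([ 443.9, -325.7]), array([107.9,  57.1]), 2.9, [0, 195, 41, 62, 1466])
1.55 [[[192.0, 149.0], [214.0, 141.0]], [[249.0, 124.0], [266.0, 129.0]]]
1.6 [[[191.0, 146.0], [213.0, 138.0]], [[251.0, 123.0], [267.0, 128.0]]]
1.65 [[[190.0, 143.0], [212.0, 135.0]], [[252.0, 121.0], [269.0, 126.0]]]
1.7 [[[189.0, 140.0], [211.0, 132.0]], [[253.0, 120.0], [270.0, 125.0]]]
```

Call:
step_arm --linear '[[0.033,-0.172,-0.122],[0.033,-0.172,-0.122],[0.033,-0.172,-0.122],[0.033,-0.172,-0.122],[0.033,-0.172,-0.122],[0.033,-0.172,-0.122],[0.033,-0.172,-0.122],[0.033,-0.172,-0.122],[0.033,-0.172,-0.122],[0,0,0],[0,0,0],[0,0,0]]' --rotation '[[0,0,0.003],[0,0,0],[0,0,0],[0,0,0],[0,0,0],[0,0,0],[0,0,0],[0,0,0],[0,0,0],[0,0,0],[0,0,0],[0,0,0]]' --grip '[1,1,1,1,1,1,1,1,1,1,1,1]'

```text
time: 3.45
position: [0.549, -0.1734, 0.101]
ee_rot: [0.461, 3.107, 0.0]
contact_force: [-0.3, 1.2, 0.8]
gripper_width: 0.0851
gripper_force: 0.0
```

Run:
```python
from h import *
from m import plate
p=get('wrist'); np.save('w2.npy',p,allow_pickle=True); save(p,'w2.png')
st=get_state(); print(st['time'],st['position'],st['ee_rot'])
u=np.round(proj(p,[.55,-.1775,.012])[0]).astype(int); print(u,[(np.round(d['location']),d['conf']) for d in cams.spot_in(p,'plate_a')])
try: print(plate(p,tuple(u+[0,0])))
except Exception as e: print(e)
```

```text
3.5 [ 0.54914781 -0.17349676  0.10132565] [ 4.60601910e-01  3.10602138e+00 -3.64772630e-04]
[275 212] [(array([164.,  20.]), 0.97), (array([ 62., 139.]), 0.84), (array([274., 208.]), 0.84)]
(array([ 551.2, -177.5]), array([ 49.3, 109.4]), -16.9, [245, 148, 61, 124, 6328])
```

Call:
step_arm --linear '[[0.01,-0.02,-0.15],[0,0,-0.15],[0,0,-0.13],[0,0,-0.06],[0,0,-0.025],[0,0,0],[0,0,0],[0,0,0],[0,0,0],[0,0,0],[0,0,0],[0,0,0]]' --rotation '[[0,0,0],[0,0,0],[0,0,0],[0,0,0],[0,0,0],[0,0,0],[0,0,0],[0,0,0],[0,0,0],[0,0,0],[0,0,0],[0,0,0]]' --grip '[1,1,1,1,1,1,-1,-1,-1,-1,-1,-1]' --force 60

```text
time: 4.75
position: [0.5505, -0.1789, -0.0027]
ee_rot: [0.464, 3.107, -0.0]
contact_force: [-0.8, -0.0, 0.4]
gripper_width: 0.0005
gripper_force: 0.0
```

```bash
python3 w.py w3
```

```text
[ 0.48004712 -0.15720395  0.1621669 ] 311.45334786393823 -0.05920764432188719
4.8 [ 0.55049349 -0.17886549 -0.00277904] [ 4.63762681e-01  3.10711985e+00 -1.12984408e-05]
```

View pics/w3.png

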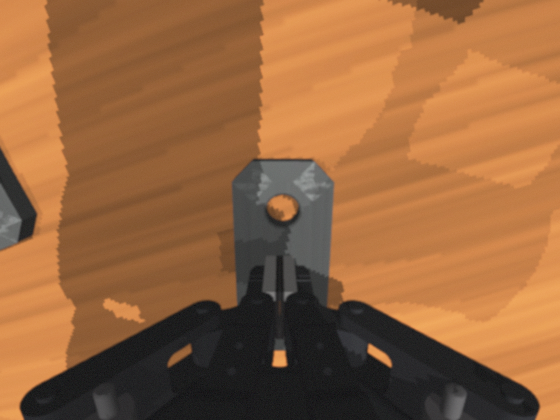

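The view shows the fingers shut on top of the undisturbed plate, tips at about (280,265). The tips stand higher than assumed at 50 mm opening. I'll open to about 62 mm and go lower, watching force.

Call:
step_arm --linear '[[0.003,0.007,0.02],[0,0,0],[0,0,0],[0,0,0],[0,0,0],[0,0,0],[0,0,-0.02],[0,0,-0.01],[0,0,-0.01],[0,0,0]]' --rotation '[[0,0,0],[0,0,0],[0,0,0],[0,0,0],[0,0,0],[0,0,0],[0,0,0],[0,0,0],[0,0,0],[0,0,0]]' --grip '[0.45,0.45,0.45,0.45,0.45,0.45,0.45,0.45,0.45,0.45]'

```text
time: 5.8
position: [0.5507, -0.1772, -0.0073]
ee_rot: [-0.464, -3.106, -0.001]
contact_force: [-0.5, -0.0, 0.3]
gripper_width: 0.0617
gripper_force: 0.0
```

Call:
step_arm --linear '[[0,0,-0.005],[0,0,-0.005],[0,0,-0.005],[0,0,0]]' --rotation '[[0,0,0],[0,0,0],[0,0,0],[0,0,0]]' --grip '[0.45,0.45,0.45,0.45]'

```text
time: 6.2
position: [0.551, -0.1774, -0.0099]
ee_rot: [-0.464, -3.107, -0.0]
contact_force: [0.7, 0.4, -0.3]
gripper_width: 0.0619
gripper_force: 0.0
```

Call:
step_arm --linear '[[0,0,-0.01],[0,0,-0.01],[0,0,0]]' --rotation '[[0,0,0],[0,0,0],[0,0,0]]' --grip '[0.45,0.45,0.45]'

```text
time: 6.5
position: [0.5508, -0.1773, -0.0142]
ee_rot: [-0.464, -3.107, -0.0]
contact_force: [-0.6, -0.2, -0.6]
gripper_width: 0.062
gripper_force: 0.0
```

```bash
python3 w.py w4
python3 - <<'E'
import sys; sys.path.insert(0,'.')
from h import *
p=get('side'); u=proj(p,[.551,-.177,.02])[0]; x,y=(int(v) for v in u)
a=cv2.resize(p['image'][y-37:y+38,x-37:x+38],(400,400),interpolation=cv2.INTER_CUBIC)
w=np.load('w4.npy',allow_pickle=True).item()['image']; b=cv2.resize(w[120:420,130:430],(400,400))
cv2.imwrite('pics/c4.png',cv2.cvtColor(np.hstack([a,b]),cv2.COLOR_RGB2BGR))
E
```

```text
[ 0.48044562 -0.15567152  0.15074163] 311.45334786393823 -0.05920764432188719
6.55 [ 0.55085594 -0.17728713 -0.01408262] [-4.63532376e-01 -3.10664943e+00 -3.32389075e-04]
```

View pics/c4.png

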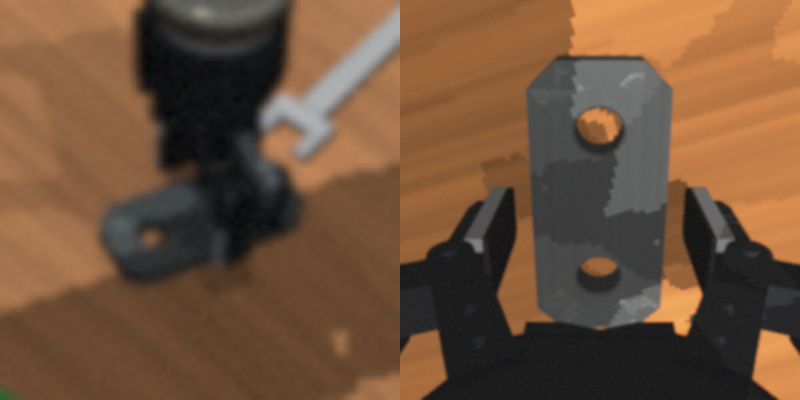

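Run:
```python
from h import *
for f,wd in (('w3',0),('w4',.062)):
    p=np.load(f+'.npy',allow_pickle=True).item()
    pos,rv=(np.array([.55049,-.17887,-.00278]),[.46376,3.10712,0]) if f=='w3' else (np.array([.55086,-.17729,-.01408]),[-.4635,-3.10665,-.0003])
    A=R.from_rotvec(rv).as_matrix()
    for xs in (-.011,.011):
        print(f,xs,[(d,np.round(proj(p,pos+A@[xs,wd/2,-d/1000])[0]).tolist()) for d in (0,10,20,30,40)])
```

```text
w3 -0.011 [(0, [279.0, 270.0]), (10, [279.0, 278.0]), (20, [279.0, 287.0]), (30, [279.0, 298.0]), (40, [279.0, 309.0])]
w3 0.011 [(0, [279.0, 235.0]), (10, [279.0, 241.0]), (20, [279.0, 249.0]), (30, [279.0, 257.0]), (40, [279.0, 267.0])]
w4 -0.011 [(0, [332.0, 270.0]), (10, [335.0, 278.0]), (20, [338.0, 288.0]), (30, [341.0, 298.0]), (40, [345.0, 310.0])]
w4 0.011 [(0, [334.0, 235.0]), (10, [337.0, 242.0]), (20, [340.0, 249.0]), (30, [344.0, 257.0]), (40, [349.0, 267.0])]
```

Call:
step_arm --linear '[[0,0,-0.015],[0,0,-0.015],[0,0,0],[0,0,0]]' --rotation '[[0,0,0],[0,0,0],[0,0,0],[0,0,0]]' --grip '[0.45,0.45,0.45,0.45]'

```text
time: 7.0
position: [0.5509, -0.1773, -0.02]
ee_rot: [-0.464, -3.107, -0.0]
contact_force: [0.4, -0.1, 0.7]
gripper_width: 0.0619
gripper_force: 0.0
```

```bash
python3 w.py w5
python3 - <<'E'
import sys; sys.path.insert(0,'.')
from h import *
p=np.load('w5.npy',allow_pickle=True).item()
cv2.imwrite('pics/c5.png',cv2.cvtColor(cv2.resize(p['image'][180:400,130:430],None,fx=2.5,fy=2.5),cv2.COLOR_RGB2BGR))
s=get_state(); print(s['contact_force'],s['joint_pos'])
E
```

```text
[ 0.48055748 -0.1557306   0.14493231] 311.45334786393823 -0.05920764432188719
7.05 [ 0.55106195 -0.17742567 -0.01984316] [-4.63604693e-01 -3.10711374e+00 -8.48915941e-06]
[ 0.61221836  0.41260618 -0.44200991] [-5.20094439e-01  4.54189038e-01  1.72933619e+00 -3.05635697e-05
  9.58146388e-01 -1.79464358e+00]
```

View pics/c5.png

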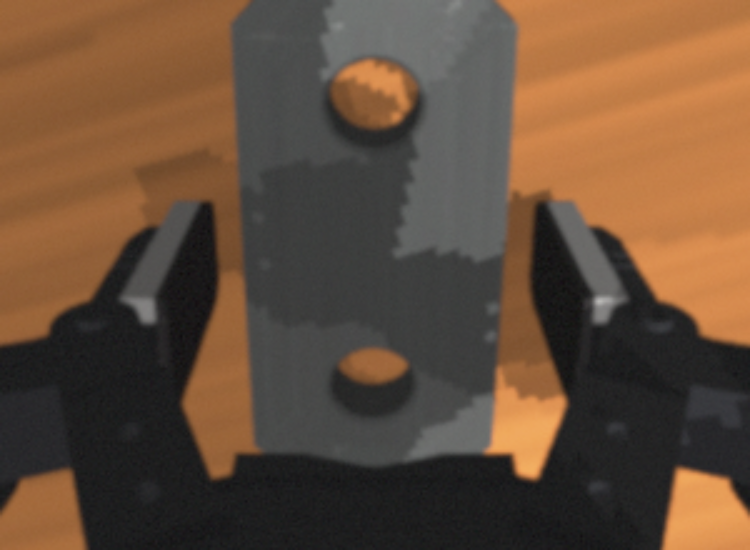

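The visible pads span about 33 to 60 mm behind the reported TCP. Tips are at (212,262) and (346,261), so z is about 13 mm, and the shadow confirms they're still airborne. I'll go down another 9 mm and close.

Call:
step_arm --linear '[[0,0,-0.02],[0,0,-0.02],[0,0,-0.005],[0,0,0],[0,0,0],[0,0,0],[0,0,0],[0,0,0]]' --rotation '[[0,0,0],[0,0,0],[0,0,0],[0,0,0],[0,0,0],[0,0,0],[0,0,0],[0,0,0]]' --grip '[0.45,0.45,0.45,0.45,-1,-1,-1,-1]' --force 60

```text
time: 7.85
position: [0.5539, -0.1788, -0.0242]
ee_rot: [0.462, 3.103, -0.003]
contact_force: [-6.4, 3.6, 27.8]
gripper_width: 0.0487
gripper_force: 72.6
```

Gripped at 48.7 mm with the tips on the bench, so the tip sits about 24 mm behind the reported TCP. Lifting.

Call:
step_arm --linear '[[0,0,0.03],[0,0,0.08],[0,0,0.2],[0,0,0.2],[0,0,0.2],[0,0,0],[0,0,0]]' --rotation '[[0,0,0],[0,0,0],[0,0,0],[0,0,0],[0,0,0],[0,0,0],[0,0,0]]' --grip '[-1,-1,-1,-1,-1,-1,-1]'

```text
time: 8.55
position: [0.5509, -0.1773, 0.1133]
ee_rot: [0.464, 3.107, -0.0]
contact_force: [-0.1, 0.6, -5.4]
gripper_width: 0.0482
gripper_force: 64.3
```

```bash
cat > held.py <<'E'
from h import *
# estimate plate pose in tool frame from the wrist picture: near hole centre + near end edge
p=get('wrist'); st=get_state(); np.save('hw.npy',p,allow_pickle=True)
A=R.from_rotvec(st['ee_rot']).as_matrix(); t=st['position']
print(st['time'],t,st['ee_rot'],st['contact_force'],st['gripper_width'],'yaw',np.degrees(np.arctan2(A[1,1],A[0,1])))
for o in (-3,0,3):
    for d in (24,30):
        f=lambda x,y=0:np.round(proj(p,t+A@[x/1000,y/1000,-d/1000])[0]).tolist()
        print('o',o,'d(top)',d,'hole',f(o+30),'end',f(o+55),'endL',f(o+55,-16),'endR',f(o+55,16))
cv2.imwrite('pics/hold1.png',cv2.cvtColor(p['image'][100:420],cv2.COLOR_RGB2BGR))
E
python3 held.py
```

```text
8.6 [ 0.54967866 -0.17664023  0.11140927] [-4.63169047e-01 -3.10395957e+00 -1.97986737e-03] [-0.38239017 -0.20404948 -4.94021635] 0.0482703595343361 yaw 73.02595560035148
o -3 d(top) 24 hole [280.0, 218.0] end [280.0, 166.0] endL [245.0, 166.0] endR [315.0, 166.0]
o -3 d(top) 30 hole [280.0, 222.0] end [280.0, 168.0] endL [243.0, 168.0] endR [316.0, 168.0]
o 0 d(top) 24 hole [280.0, 212.0] end [280.0, 159.0] endL [245.0, 159.0] endR [315.0, 159.0]
o 0 d(top) 30 hole [280.0, 215.0] end [280.0, 161.0] endL [243.0, 161.0] endR [316.0, 161.0]
o 3 d(top) 24 hole [280.0, 206.0] end [280.0, 152.0] endL [244.0, 152.0] endR [315.0, 152.0]
o 3 d(top) 30 hole [280.0, 209.0] end [280.0, 154.0] endL [243.0, 154.0] endR [316.0, 154.0]
```

View pics/hold1.png

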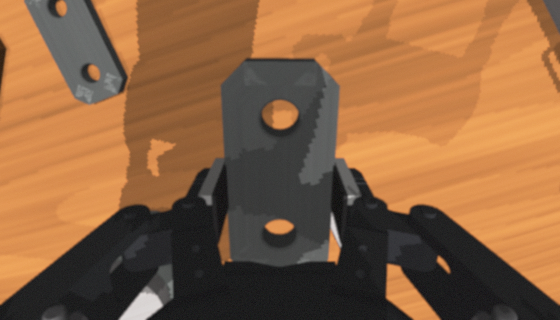

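Held view: the plate is square between the pads, near hole at (280,214), near edge at row 162. The plate centre is about 0.7 mm along tool x and 30 mm behind the TCP. Planning the approach 40 mm off the target along the plate normal.

```bash
cat > plan.py <<'E'
from h import *
q=np.load('tray.npy'); T=R.from_euler('z',q[2]).as_matrix()
def tw(l): return T@np.asarray(l,float)+[q[0],q[1],0]
def tool(tilt): # tool R, pointing down tilted forward (towards tray +x) by tilt deg
    a=np.radians(tilt); z=np.array([np.sin(a),0,-np.cos(a)]); y=np.array([0,1.,0])
    return T@np.c_[np.cross(y,z),y,z]
N=np.array([-.5,0,.75**.5]); U=np.array([.75**.5,0,.5])
def go(C,off,tilt,n):
    """C tray mm point which tool-frame point off (mm) must reach"""
    st=get_state(); A=R.from_rotvec(st['ee_rot']).as_matrix(); B=tool(tilt)
    t=tw(np.array(C)/1000)-B@(np.array(off)/1000)
    d=t-st['position']; w=R.from_matrix(B@A.T).as_rotvec()
    cur=T.T@(st['position']+A@(np.array(off)/1000)-[q[0],q[1],0])*1000
    print('t',st['time'],'cur point tray mm',cur.round(1),'F tray',(T.T@st['contact_force']).round(1),'j',st['joint_pos'].round(2))
    print('dist mm',np.linalg.norm(d)*1000,'ang',np.degrees(np.linalg.norm(w)),'target TCP',t.round(4))
    print('per row lin',(d/.2/n).round(4).tolist(),'rot',(w/np.pi/n).round(4).tolist())
def unit(v): print('unit per mm, tray dir',v,(T@np.array(v)/200).round(5).tolist())
E
python3 - <<'E'
from plan import *
go(np.array([11,0,37])+40*N,[.7,0,-30],30,11)
unit(N);unit(U);unit([1,0,0]);unit([0,1,0])
E
```

```text
t 8.6 cur point tray mm [-149.1 -312.6  141.4] F tray [-0.4 -0.  -4.9] j [-0.52  0.26  1.68 -0.    1.2  -1.79]
dist mm 355.36490924407553 ang 49.16271119175839 target TCP [0.5745 0.1718 0.046 ]
per row lin [0.0113, 0.1584, -0.0297] rot [0.0007, -0.0155, 0.0194]
unit per mm, tray dir [-0.5        0.         0.8660254] [-0.00231, -0.00095, 0.00433]
unit per mm, tray dir [0.8660254 0.        0.5      ] [0.00401, 0.00164, 0.0025]
unit per mm, tray dir [1, 0, 0] [0.00463, 0.0019, 0.0]
unit per mm, tray dir [0, 1, 0] [-0.0019, 0.00463, 0.0]
```

Call:
step_arm --linear '[[0.0113,0.1584,0],[0.0113,0.1584,0],[0.0113,0.1584,0],[0.0113,0.1584,0],[0.0113,0.1584,0],[0.0113,0.1584,0],[0.0113,0.1584,0],[0.0113,0.1584,-0.05],[0.0113,0.1584,-0.09],[0.0113,0.1584,-0.09],[0.0113,0.1584,-0.097],[0,0,0]]' --rotation '[[0.0007,-0.0155,0.0194],[0.0007,-0.0155,0.0194],[0.0007,-0.0155,0.0194],[0.0007,-0.0155,0.0194],[0.0007,-0.0155,0.0194],[0.0007,-0.0155,0.0194],[0.0007,-0.0155,0.0194],[0.0007,-0.0155,0.0194],[0.0007,-0.0155,0.0194],[0.0007,-0.0155,0.0194],[0.0007,-0.0155,0.0194],[0,0,0]]' --grip '[-1,-1,-1,-1,-1,-1,-1,-1,-1,-1,-1,-1]'

```text
time: 9.8
position: [0.5673, 0.174, 0.0389]
ee_rot: [-0.516, 2.587, 0.143]
contact_force: [-1.3, 0.1, -6.4]
gripper_width: 0.0482
gripper_force: 64.9
```

Run:
```python
from plan import *
p=get('wrist'); np.save('w6.npy',p,allow_pickle=True)
go(np.array([11,0,37])+40*N,[.7,0,-30],30,1)
# held plate & first plate predicted vs detected
st=get_state();A=R.from_rotvec(st['ee_rot']).as_matrix()
print('held hole/end',[proj(p,st['position']+A@[x,0,-.036])[0].round() for x in(.0307,.0557)])
c=np.array([35,0,37])+6*N
for nm,l in (('first low hole',c-30*U),('first hi hole',c+30*U),('FR corner',[-125,-75,30]),('FL',[-125,75,30]),('BL',[125,75,30]),('BR',[125,-75,30])): print(nm,proj(p,tw(np.array(l)/1000))[0].round())
```

```text
t 9.85 cur point tray mm [-12.8   2.4  67.1] F tray [-0.8  0.3 -4.7] j [-0.02  0.1   2.13  0.46  0.48 -2.35]
dist mm 6.735728483382133 ang 0.6220855957469719 target TCP [0.5745 0.1718 0.046 ]
per row lin [0.0238, -0.0042, 0.0234] rot [-0.0001, -0.0032, -0.0012]
held hole/end [array([275., 228.]), array([275., 170.])]
first low hole [272. 242.]
first hi hole [272. 326.]
FR corner [37. -5.]
FL [497.  -5.]
BL [357. 328.]
BR [189. 328.]
```

```bash
cat > edge.py <<'E'
from plan import *
import sys
p=np.load(sys.argv[1],allow_pickle=True).item()
hsv=cv2.cvtColor(p['image'],cv2.COLOR_RGB2HSV); S=hsv[...,1].astype(float); V=hsv[...,2]
for sgn in (1,-1):
    out=[]
    for x in range(-110,100,10):
        l=np.array([[x,sgn*(75+k),30] for k in np.arange(-8,8.1,.5)])/1000
        u=proj(p,np.array([tw(a) for a in l]))
        if (u<1).any() or (u[:,0]>558).any() or (u[:,1]>418).any(): continue
        prof=cv2.remap(S.astype(np.float32),u[:,0].astype(np.float32)[None],u[:,1].astype(np.float32)[None],cv2.INTER_LINEAR)[0]
        j=np.where((prof[:-1]<80)&(prof[1:]>=80))[0]
        out.append((x,[round(float(-8+.5*i+.5*(80-prof[i])/(prof[i+1]-prof[i])),1) for i in j]))
    print('side',sgn,out)
E
python3 edge.py w6.npy; python3 edge.py w1.npy; python3 edge.py top0.npy
python3 - <<'E'
from h import *
p=np.load('w6.npy',allow_pickle=True).item(); V=cv2.cvtColor(p['image'],cv2.COLOR_RGB2GRAY)
for r in (180,190,200,210,220,235): print(r,V[r,195:350:5].tolist())
E
```

```text
side 1 [(-110, [3.4]), (-100, [3.4]), (-90, [3.4]), (-80, [3.5]), (-70, [3.4]), (-60, [3.5]), (-50, [3.4]), (-40, [3.7]), (-30, [3.2]), (-20, [3.3]), (-10, [3.3]), (0, [3.4]), (10, [3.2]), (20, []), (30, [3.3]), (40, [3.2]), (50, [3.2]), (60, [3.2]), (70, [3.5]), (80, []), (90, [])]
side -1 [(-110, [2.4]), (-100, [2.4]), (-90, [2.4]), (-80, [2.6]), (-70, [2.6]), (-60, [2.6]), (-50, [2.6]), (-40, [3.9]), (-30, [2.8]), (-20, [2.8]), (-10, [3.1]), (0, [2.8]), (10, [2.8]), (20, []), (30, [3.0]), (40, [3.0]), (50, [3.2]), (60, [3.4]), (70, [3.1]), (80, [2.8]), (90, [6.4])]
side 1 [(-110, [2.5]), (-100, [2.5]), (-90, [2.4]), (-80, [2.6]), (-70, [2.4]), (-60, [2.4]), (-50, [2.5]), (-40, [2.4]), (-30, []), (-20, [3.0]), (-10, [3.0]), (0, [3.1]), (10, [2.8]), (20, [2.7]), (30, []), (40, [1.8]), (50, [1.9]), (60, [1.8]), (70, [1.9]), (80, [1.8]), (90, [1.8])]
side -1 [(-110, [2.7]), (-100, [2.6]), (-90, [2.7]), (-80, [2.7]), (-70, [2.7]), (-60, [2.9]), (-50, [2.9]), (-40, [2.9]), (-30, []), (-20, [2.9]), (-10, [2.9]), (0, [3.2]), (10, [3.0]), (20, [3.6]), (30, []), (40, [3.1]), (50, [3.2]), (6
[... 757 characters left out ...]
 185, 224, 225]
190 [166, 169, 168, 165, 166, 137, 72, 82, 74, 57, 56, 55, 54, 53, 56, 57, 54, 54, 58, 56, 57, 56, 54, 59, 55, 55, 54, 55, 54, 211, 222]
200 [166, 164, 165, 167, 167, 152, 68, 69, 55, 55, 57, 57, 58, 58, 56, 54, 43, 43, 46, 51, 55, 58, 57, 57, 56, 55, 57, 57, 57, 218, 221]
210 [217, 181, 169, 165, 164, 159, 56, 58, 53, 58, 55, 55, 55, 52, 54, 59, 54, 57, 57, 57, 58, 53, 57, 57, 53, 54, 57, 56, 58, 222, 224]
220 [233, 184, 164, 164, 165, 163, 55, 57, 54, 54, 57, 56, 58, 45, 51, 57, 56, 55, 56, 57, 47, 48, 57, 57, 56, 55, 55, 54, 60, 230, 234]
235 [233, 211, 164, 165, 164, 164, 56, 57, 54, 54, 57, 57, 54, 53, 54, 46, 38, 33, 38, 48, 56, 55, 59, 58, 56, 57, 60, 55, 90, 231, 234]
```

Call:
step_arm --linear '[[0.022,0.0056,-0.0245],[0.022,0.0056,-0.0245],[0.022,0.0056,-0.0245],[0.022,0.0056,-0.0245],[0,0,0],[0,0,0],[0,0,0]]' --rotation '[[0,-0.0032,-0.0012],[0,0,0],[0,0,0],[0,0,0],[0,0,0],[0,0,0],[0,0,0]]' --grip '[-1,-1,-1,-1,-1,-1,-1]'

```text
time: 10.55
position: [0.5936, 0.1755, 0.0284]
ee_rot: [-0.503, 2.563, 0.131]
contact_force: [0.3, -0.1, -4.4]
gripper_width: 0.048
gripper_force: 64.8
```

```bash
cat > chk.py <<'E'
from plan import *
import sys
off=[float(v) for v in sys.argv[1].split(',')]; C=np.array([float(v) for v in sys.argv[2].split(',')]); nn=float(sys.argv[3])
p=get('wrist'); np.save('w7.npy',p,allow_pickle=True)
go(C+nn*N,off,30,1)
st=get_state();A=R.from_rotvec(st['ee_rot']).as_matrix()
V=cv2.cvtColor(p['image'],cv2.COLOR_RGB2GRAY).astype(int)
for x in (off[0]+15,off[0]+30,off[0]+42):
    u=proj(p,st['position']+A@[x/1000,0,off[2]/1000-.006])[0]; r=int(round(u[1])); c=int(round(u[0]))
    a=c
    while a>150 and V[r,a-3:a].max()<115: a-=1
    b=c
    while b<420 and V[r,b+1:b+4].max()<115: b+=1
    k=np.linalg.norm(proj(p,st['position']+A@[x/1000,.025,off[2]/1000-.006])[0]-u)/25
    print('row',r,'pred col',u[0].round(1),'edges',a,b,'mid',(a+b)/2,'half px pred',k*25)
col=int(round(u[0])); print('col profile along end', V[120:200:3,col-12].tolist())
E
python3 chk.py .7,0,-30 11,0,37 12; python3 edge.py w7.npy | cut -c1-150
```

```text
t 10.6 cur point tray mm [ 9.7 -3.6 53.9] F tray [ 0.2 -0.  -5.2] j [-0.01  0.18  2.09  0.5   0.42 -2.38]
dist mm 9.170735716865323 ang 0.7537522500111115 target TCP [0.5875 0.1771 0.0218]
per row lin [-0.0306, 0.008, -0.0332] rot [0.0, 0.0041, 0.0009]
row 253 pred col 279.7 edges 226 332 mid 279.0 half px pred 55.55249391968168
row 221 pred col 279.8 edges 280 280 mid 280.0 half px pred 57.390496763491264
row 195 pred col 279.8 edges 222 336 mid 279.0 half px pred 58.89379155108494
col profile along end [226, 226, 226, 223, 152, 128, 125, 126, 124, 125, 126, 126, 120, 47, 52, 53, 51, 51, 53, 52, 53, 53, 52, 53, 51, 54, 55]
side 1 [(-90, [3.8]), (-80, [3.8]), (-70, [3.8]), (-60, [3.8]), (-50, [3.7]), (-40, [3.7]), (-30, [3.7]), (-20, [3.6]), (-10, [3.6]), (0, [3.7]), (10,
side -1 [(-100, [2.4]), (-90, [2.5]), (-80, [2.5]), (-70, [2.7]), (-60, [2.6]), (-50, [2.7]), (-40, [3.0]), (-30, [2.8]), (-20, [2.7]), (-10, [2.7]),
```

Run:
```python
from plan import *
q[:2]+=T[:2,1]*.0004; np.save('tray.npy',q)
import plan
go(np.array([11,0,37])+4*N+3*U,[2,0,-30],30,4)
```

```text
t 10.6 cur point tray mm [ 8.6 -4.  53.2] F tray [ 0.2 -0.  -5.2] j [-0.01  0.18  2.09  0.5   0.42 -2.38]
dist mm 12.464574219361756 ang 0.7537522500111115 target TCP [0.5945 0.1804 0.017 ]
per row lin [0.0011, 0.0061, -0.0143] rot [0.0, 0.001, 0.0002]
```

Call:
step_arm --linear '[[0.0011,0.0061,-0.0143],[0.0011,0.0061,-0.0143],[0.0011,0.0061,-0.0143],[0.0011,0.0061,-0.0143],[0,0,0],[0,0,0],[0,0,0],[0,0,0]]' --rotation '[[0,0.001,0.0002],[0,0.001,0.0002],[0,0.001,0.0002],[0,0.001,0.0002],[0,0,0],[0,0,0],[0,0,0],[0,0,0]]' --grip '[-1,-1,-1,-1,-1,-1,-1,-1]'

```text
time: 11.4
position: [0.5945, 0.1804, 0.0169]
ee_rot: [-0.507, 2.575, 0.136]
contact_force: [0.6, 0.1, -4.7]
gripper_width: 0.048
gripper_force: 64.8
```

```bash
python3 chk.py 2,0,-30 11,0,37 0; python3 edge.py w7.npy | cut -c1-100
```

```text
t 11.45 cur point tray mm [11.6 -0.  41.9] F tray [-0.2  0.2 -4.3] j [-0.    0.21  2.07  0.5   0.41 -2.37]
dist mm 4.91537256877254 ang 0.02740439571553319 target TCP [0.5939 0.1802 0.012 ]
per row lin [-0.0029, -0.001, -0.0244] rot [0.0, 0.0001, 0.0001]
row 250 pred col 279.7 edges 226 332 mid 279.0 half px pred 55.691899744304564
row 219 pred col 279.7 edges 223 334 mid 278.5 half px pred 57.53342385558688
row 191 pred col 279.7 edges 222 336 mid 279.0 half px pred 59.03891417835582
col profile along end [227, 225, 226, 226, 226, 226, 226, 210, 134, 127, 127, 126, 122, 49, 51, 51, 51, 52, 56, 54, 48, 53, 51, 54, 54, 50, 50]
side 1 [(-80, [3.6]), (-70, [3.6]), (-60, [3.5]), (-50, [3.4]), (-40, [3.5]), (-30, [3.5]), (-20, [3
side -1 [(-80, [3.3]), (-70, [3.3]), (-60, [3.4]), (-50, [3.5]), (-40, [3.7]), (-30, [3.3]), (-20, [
```

Call:
step_arm --linear '[[0.0023,0.001,-0.0043],[0.0023,0.001,-0.0043],[0.0023,0.001,-0.0043],[0,0,0],[0,0,0]]' --rotation '[[0,0,0],[0,0,0],[0,0,0],[0,0,0],[0,0,0]]' --grip '[-1,-1,-1,-1,-1]'

```text
time: 11.95
position: [0.5958, 0.181, 0.0141]
ee_rot: [-0.507, 2.575, 0.136]
contact_force: [-0.2, -0.1, -4.9]
gripper_width: 0.0481
gripper_force: 64.8
```

```bash
python3 -c "
from plan import *
go([11,0,37],[2,0,-30],30,1)"
```

```text
t 11.95 cur point tray mm [13.   0.1 39.1] F tray [-0.3 -0.  -4.9] j [-0.    0.22  2.07  0.5   0.41 -2.38]
dist mm 2.924291591931937 ang 0.02201577971746264 target TCP [0.5939 0.1802 0.012 ]
per row lin [-0.0093, -0.0042, -0.0104] rot [0.0, -0.0, 0.0001]
```

Call:
step_arm --linear '[[0.0023,0.001,-0.0043],[0.0023,0.001,-0.0043],[0,0,0],[0,0,0]]' --rotation '[[0,0,0],[0,0,0],[0,0,0],[0,0,0]]' --grip '[-1,-1,-1,-1]'

```text
time: 12.35
position: [0.5962, 0.1812, 0.0136]
ee_rot: [-0.508, 2.575, 0.136]
contact_force: [-23.8, -9.6, 22.1]
gripper_width: 0.0483
gripper_force: 71.2
```

```bash
python3 -c "
from plan import *
go([11,0,37],[2,0,-30],30,1)"
```

```text
t 12.35 cur point tray mm [13.5  0.1 38.6] F tray [-25.7   0.1  22.1] j [-0.    0.22  2.07  0.5   0.41 -2.38]
dist mm 2.9731978090542546 ang 0.040590918935381796 target TCP [0.5939 0.1802 0.012 ]
per row lin [-0.0114, -0.0052, -0.0081] rot [0.0, -0.0001, -0.0002]
```

Call:
step_arm --linear '[[-0.0027,-0.0011,0.005],[-0.004,-0.0016,-0.0025],[-0.004,-0.0016,-0.0025],[0,0,0],[0,0,0]]' --rotation '[[0,0,0],[0,0,0],[0,0,0],[0,0,0],[0,0,0]]' --grip '[-1,-1,-1,-1,-1]'

```text
time: 12.85
position: [0.5955, 0.1805, 0.0132]
ee_rot: [-0.507, 2.573, 0.135]
contact_force: [-1.4, -0.6, 2.1]
gripper_width: 0.0478
gripper_force: 66.5
```

```bash
python3 -c "
from plan import *
go([11,0,37],[2,0,-30],30,1)"
```

```text
t 12.85 cur point tray mm [12.6 -0.3 38.2] F tray [-1.5 -0.   2.1] j [-0.    0.22  2.07  0.51  0.4  -2.38]
dist mm 2.0261448815026712 ang 0.10986917198771641 target TCP [0.5939 0.1802 0.012 ]
per row lin [-0.0079, -0.0017, -0.0061] rot [0.0001, 0.0006, 0.0002]
```

Call:
step_arm --linear '[[-0.004,-0.0016,-0.0025],[-0.004,-0.0016,-0.0025],[0,0,0],[0,0,0]]' --rotation '[[0,0,0],[0,0,0],[0,0,0],[0,0,0]]' --grip '[-1,-1,-1,-1]'

```text
time: 13.25
position: [0.5938, 0.1798, 0.0122]
ee_rot: [-0.507, 2.574, 0.135]
contact_force: [0.6, 0.4, 3.1]
gripper_width: 0.0485
gripper_force: 66.3
```

```bash
python3 -c "
from plan import *
go([11,0,37],[2,0,-30],30,1)"
```

```text
t 13.25 cur point tray mm [10.7 -0.3 37.1] F tray [0.7 0.1 3.1] j [-0.    0.22  2.07  0.51  0.4  -2.39]
dist mm 0.40766144037235563 ang 0.10743358755399059 target TCP [0.5939 0.1802 0.012 ]
per row lin [0.0005, 0.0018, -0.0007] rot [0.0001, 0.0006, 0.0002]
```

Call:
step_arm --linear '[[-0.004,-0.0016,-0.0025],[-0.002,-0.0008,-0.0013],[0,0,0],[0,0,0]]' --rotation '[[0,0,0],[0,0,0],[0,0,0],[0,0,0]]' --grip '[-1,-1,-1,-1]'

```text
time: 13.65
position: [0.5929, 0.1794, 0.0116]
ee_rot: [-0.506, 2.573, 0.135]
contact_force: [3.1, 1.7, 5.3]
gripper_width: 0.0483
gripper_force: 66.1
```

```bash
python3 -c "
from plan import *
go([11,0,37],[2,0,-30],30,1)"
```

```text
t 13.65 cur point tray mm [ 9.7 -0.3 36.6] F tray [3.5 0.4 5.3] j [-0.01  0.22  2.08  0.51  0.4  -2.4 ]
dist mm 1.3881762807169122 ang 0.13252646374939328 target TCP [0.5939 0.1802 0.012 ]
per row lin [0.0054, 0.0039, 0.002] rot [-0.0, 0.0007, 0.0003]
```

Call:
step_arm --linear '[[-0.004,-0.0016,-0.0025],[0,0,0],[0,0,0]]' --rotation '[[0,0,0],[0,0,0],[0,0,0]]' --grip '[-1,-1,-1]'

```text
time: 13.95
position: [0.5924, 0.1791, 0.0114]
ee_rot: [-0.506, 2.573, 0.135]
contact_force: [3.5, 0.4, 5.8]
gripper_width: 0.0482
gripper_force: 65.7
```

```bash
python3 -c "
from plan import *
go([11,0,37],[2,0,-30],30,1)"
```

```text
t 13.95 cur point tray mm [ 9.1 -0.4 36.4] F tray [ 3.4 -0.9  5.8] j [-0.01  0.22  2.08  0.52  0.4  -2.4 ]
dist mm 1.998938459061492 ang 0.16731854357406192 target TCP [0.5939 0.1802 0.012 ]
per row lin [0.0079, 0.0054, 0.0029] rot [-0.0, 0.0009, 0.0003]
```

Call:
step_arm --linear '[[0,0,0],[0,0,0],[0,0,0],[-0.0231,-0.0095,0.0433],[-0.0462,-0.019,0.0866],[-0.0924,-0.038,0.1732],[-0.0924,-0.038,0.1732],[0,0,0.1],[0,0,0],[0,0,0]]' --rotation '[[0,0,0],[0,0,0],[0,0,0],[0,0,0],[0,0,0],[0,0,0],[0,0,0],[0,0,0],[0,0,0],[0,0,0]]' --grip '[0.4,0.4,0.4,0.4,0.4,0.45,0.45,0.45,0.45,0.45]'

```text
time: 14.95
position: [0.5397, 0.1582, 0.1246]
ee_rot: [-0.507, 2.576, 0.136]
contact_force: [0.5, -0.3, -0.3]
gripper_width: 0.062
gripper_force: 0.0
```

```bash
cat > holes.py <<'E'
from plan import *
import sys
# fit the top plate's position (u along slope, y, yaw) from bright hole / dark body in a wrist picture
p=get('wrist'); np.save(sys.argv[1],p,allow_pickle=True)
cs=[[35,0,37],[11,0,37],[-13,0,37]]; V=cv2.cvtColor(p['image'],cv2.COLOR_RGB2GRAY).astype(np.float32)
for i in [int(a) for a in sys.argv[2:]]:
    c=np.array(cs[i],float)
    def samp(du,dy,l): 
        u=proj(p,np.array([tw((c+6*N+(a+du)*U+np.array([0,b+dy,0]))/1000) for a,b in l])).astype(np.float32)
        return cv2.remap(V,u[None,:,0],u[None,:,1],cv2.INTER_LINEAR)[0]
    k=np.arange(-12,12.1,.5)
    print('plate',i,'centre px',proj(p,tw((c+6*N)/1000))[0].round())
    print(' low end (-55+k)',[int(v) for v in samp(0,0,[(-55+a,0) for a in k[::2]])])
    for b in (-45,-30,0,30): 
        r=samp(0,0,[(b,25+a) for a in k]); l=samp(0,0,[(b,-25-a) for a in k])
        e=lambda v:[float(k[j]) for j in range(len(v)-1) if (v[j]<110)!=(v[j+1]<110)]
        print(' at',b,'+y edge off',e(r),'-y edge off',e(l))
E
python3 holes.py w8.npy 0 1; python3 -c "
from plan import *
s=get_state();print(s['time'],s['position'],s['ee_rot'],s['gripper_width'])"
```

```text
plate 0 centre px [279. 219.]
 low end (-55+k) [73, 73, 74, 73, 73, 75, 87, 106, 113, 110, 93, 67, 60, 66, 63, 59, 53, 48, 49, 46, 48, 45, 41, 39, 50]
 at -45 +y edge off [0.0] -y edge off [1.0]
 at -30 +y edge off [-0.5] -y edge off [1.5]
 at 0 +y edge off [-0.5] -y edge off [1.5]
 at 30 +y edge off [] -y edge off []
plate 1 centre px [279. 200.]
 low end (-55+k) [195, 195, 196, 193, 170, 132, 115, 113, 105, 86, 72, 73, 74, 74, 74, 74, 73, 73, 74, 74, 73, 73, 73, 73, 74]
 at -45 +y edge off [-1.0] -y edge off [0.0]
 at -30 +y edge off [-1.5] -y edge off [0.0]
 at 0 +y edge off [-1.5] -y edge off [0.0]
 at 30 +y edge off [-1.5] -y edge off [-0.5]
15.0 [0.5390355  0.15831851 0.12354457] [-0.50745277  2.57805086  0.13699768] 0.06200423242912435
```

```bash
cat > free.py <<'E'
from h import *
import sys
def free(x,y,z,yaw,n):
    st=get_state(); A=R.from_rotvec(st['ee_rot']).as_matrix(); a=np.radians(yaw)
    Y=np.array([np.cos(a),np.sin(a),0]); Z=np.array([0,0,-1.]); B=np.c_[np.cross(Y,Z),Y,Z]
    d=np.array([x,y,z])-st['position']; w=R.from_matrix(B@A.T).as_rotvec()
    print(st['time'],st['position'],np.linalg.norm(d)/n,np.degrees(np.linalg.norm(w))/n,(d/.2/n).round(4).tolist(),(w/np.pi/n).round(4).tolist())
free(*[float(v) for v in sys.argv[1:]])
E
python3 free.py .443 -.328 .085 93.2 11
```

```text
15.0 [0.5390355  0.15831851 0.12354457] 0.04520058111020971 3.2087630818580353 [-0.0437, -0.2211, -0.0175] [-0.0034, 0.0148, -0.0094]
```

Call:
step_arm --linear '[[-0.0437,-0.2211,0.03],[-0.0437,-0.2211,0.03],[-0.0437,-0.2211,0],[-0.0437,-0.2211,0],[-0.0437,-0.2211,0],[-0.0437,-0.2211,0],[-0.0437,-0.2211,-0.05],[-0.0437,-0.2211,-0.05],[-0.0437,-0.2211,-0.05],[-0.0437,-0.2211,-0.05],[-0.0437,-0.2211,-0.05],[0,0,0]]' --rotation '[[-0.0034,0.0148,-0.0094],[-0.0034,0.0148,-0.0094],[-0.0034,0.0148,-0.0094],[-0.0034,0.0148,-0.0094],[-0.0034,0.0148,-0.0094],[-0.0034,0.0148,-0.0094],[-0.0034,0.0148,-0.0094],[-0.0034,0.0148,-0.0094],[-0.0034,0.0148,-0.0094],[-0.0034,0.0148,-0.0094],[-0.0034,0.0148,-0.0094],[0,0,0]]' --grip '[0.45,0.45,0.45,0.45,0.45,0.45,0.45,0.45,0.45,0.45,0.45,0.45]'

```text
time: 16.2
position: [0.4421, -0.3309, 0.0832]
ee_rot: [0.083, -3.137, -0.003]
contact_force: [0.3, 1.5, 0.0]
gripper_width: 0.0618
gripper_force: 0.0
```

Call:
step_arm --linear '[[0,0,0],[0,0,0],[0,0,0]]' --rotation '[[0,0,0],[0,0,0],[0,0,0]]' --grip '[0.45,0.45,0.45]'

```text
time: 16.5
position: [0.4441, -0.3268, 0.0872]
ee_rot: [-0.092, 3.139, -0.001]
contact_force: [0.7, 0.1, 0.3]
gripper_width: 0.062
gripper_force: 0.0
```

Run:
```python
from h import *
from m import plate
p=get('wrist'); s=get_state(); A=R.from_rotvec(s['ee_rot']).as_matrix(); print(s['time'],s['position'],'yaw',np.degrees(np.arctan2(A[1,1],A[0,1])),'z',A[:,2])
u=np.round(proj(p,[.443,-.328,.012])[0]).astype(int); print(u, p['image'][u[1],u[0]])
print(plate(p,tuple(u)))
```

```text
16.55 [ 0.44421394 -0.32704942  0.08748068] yaw 93.33744763546838 z [ 0.00140619 -0.00126671 -0.99999821]
[278 213] [61 60 59]
(array([ 443.3, -329.1]), array([109.4,  49.5]), 3.1, [245, 144, 65, 131, 7088])
```

Call:
step_arm --linear '[[-0.0045,-0.01,-0.15],[0,0,-0.15],[0,0,-0.13],[0,0,-0.08],[0,0,-0.04],[0,0,0],[0,0,0],[0,0,0],[0,0,0],[0,0,0],[0,0,0],[0,0,0]]' --rotation '[[0,0,0],[0,0,0],[0,0,0],[0,0,0],[0,0,0],[0,0,0],[0,0,0],[0,0,0],[0,0,0],[0,0,0],[0,0,0],[0,0,0]]' --grip '[0.45,0.45,0.45,0.45,0.45,0.45,0.45,0.45,-1,-1,-1,-1]' --force 60

```text
time: 17.75
position: [0.4439, -0.3307, -0.021]
ee_rot: [-0.089, 3.138, -0.004]
contact_force: [-0.6, 1.8, 6.1]
gripper_width: 0.0482
gripper_force: 62.9
```

Call:
step_arm --linear '[[0,0,0.03],[0,0,0.08],[0,0,0.2],[0,0,0.2],[0,0,0.2],[0,0,0],[0,0,0],[0,0,0],[0,0,0]]' --rotation '[[0,0,0],[0,0,0],[0,0,0],[0,0,0],[0,0,0],[0,0,0],[0,0,0],[0,0,0],[0,0,0]]' --grip '[-1,-1,-1,-1,-1,-1,-1,-1,-1]'

```text
time: 18.65
position: [0.4417, -0.3287, 0.1167]
ee_rot: [0.089, -3.138, -0.004]
contact_force: [0.5, 0.2, -5.8]
gripper_width: 0.0481
gripper_force: 64.6
```

```bash
cat > hm.py <<'E'
from plan import *
from scipy.optimize import least_squares
def meas(p,t,A,dtop):
    V=cv2.cvtColor(p['image'],cv2.COLOR_RGB2GRAY).astype(np.float32); k=np.arange(15,70,.5)
    pr=[]
    for y in (0,-14,14):
        u=proj(p,t+np.array([A@[a/1000,y/1000,-dtop/1000] for a in k])).astype(np.float32)
        v=cv2.remap(V,u[None,:,0],u[None,:,1],cv2.INTER_LINEAR)[0]; pr.append(v)
    j=lambda v:[(float(k[i]),int(v[i+1]-v[i-1])) for i in range(1,len(v)-1) if abs(v[i+1]-v[i-1])>18]
    print('mid',j(pr[0])); print('sides',j(pr[1]),j(pr[2]))
if __name__=='__main__':
    p=get('wrist'); s=get_state(); A=R.from_rotvec(s['ee_rot']).as_matrix(); print(s['time'],s['position'],s['contact_force'])
    meas(p,s['position'],A,33)
    p=np.load('hw.npy',allow_pickle=True).item(); A=R.from_rotvec([-.46317,-3.10396,-.00198]).as_matrix(); meas(p,np.array([.54968,-.17664,.11141]),A,36)
    go(np.array([-13,0,37])+30*N+8*U,[1,0,-27],30,12)
E
python3 hm.py
```

```text
18.7 [ 0.44197082 -0.32896369  0.11709466] [ 0.74251396  0.17158453 -4.61430735]
mid [(25.5, 21), (26.0, 31), (26.5, 23), (55.0, -19), (55.5, -25), (56.5, 42), (57.0, 47), (57.5, 25)]
sides [(56.0, 24), (56.5, 34), (57.0, 20)] [(55.0, -20), (55.5, -22), (56.5, 26), (57.0, 34)]
mid [(25.0, 49), (25.5, 78), (26.0, 67), (26.5, 32), (34.0, -20), (38.5, -27), (39.0, -47), (39.5, -34), (55.5, -24), (56.5, 42), (57.0, 73), (57.5, 51), (58.0, 18)]
sides [(55.5, -24), (56.5, 25), (57.0, 39), (57.5, 24)] [(19.0, -18), (56.5, 46), (57.0, 52), (57.5, 29)]
t 18.7 cur point tray mm [-307.  -413.1  144.1] F tray [ 0.8 -0.1 -4.6] j [-0.86  0.19  1.75 -0.    1.2  -2.49]
dist mm 515.5776473207807 ang 35.47893710499109 target TCP [0.5621 0.1671 0.0441]
per row lin [0.05, 0.2067, -0.0304] rot [0.003, -0.0137, 0.0086]
```

Call:
step_arm --linear '[[0.05,0.2067,0],[0.05,0.2067,0],[0.05,0.2067,0],[0.05,0.2067,0],[0.05,0.2067,0],[0.05,0.2067,0],[0.05,0.2067,0],[0.05,0.2067,-0.05],[0.05,0.2067,-0.07],[0.05,0.2067,-0.08],[0.05,0.2067,-0.08],[0.05,0.2067,-0.085]]' --rotation '[[0.003,-0.0137,0.0086],[0.003,-0.0137,0.0086],[0.003,-0.0137,0.0086],[0.003,-0.0137,0.0086],[0.003,-0.0137,0.0086],[0.003,-0.0137,0.0086],[0.003,-0.0137,0.0086],[0.003,-0.0137,0.0086],[0.003,-0.0137,0.0086],[0.003,-0.0137,0.0086],[0.003,-0.0137,0.0086],[0.003,-0.0137,0.0086]]' --grip '[-1,-1,-1,-1,-1,-1,-1,-1,-1,-1,-1,-1]'

```text
time: 19.9
position: [0.5622, 0.1676, 0.0449]
ee_rot: [-0.507, 2.571, 0.13]
contact_force: [1.6, 0.6, -4.6]
gripper_width: 0.0481
gripper_force: 64.8
```

Call:
step_arm --linear '[[0,0,0],[0,0,0],[0,0,0],[0,0,0]]' --rotation '[[0,0,0],[0,0,0],[0,0,0],[0,0,0]]' --grip '[-1,-1,-1,-1]'

```text
time: 20.3
position: [0.5641, 0.1647, 0.0474]
ee_rot: [-0.503, 2.57, 0.128]
contact_force: [0.1, 0.1, -4.3]
gripper_width: 0.0481
gripper_force: 66.0
```

```bash
python3 chk.py 0.5,0,-27 -13,0,37 0; python3 -c "
from plan import *
go(np.array([-13,0,37])+3*N+2*U,[.5,0,-27],30,6)"; python3 edge.py w7.npy | cut -c1-100
```

```text
t 20.35 cur point tray mm [-19.8  -2.7  70.5] F tray [ 0.1 -0.8 -4.3] j [-0.04  0.06  2.16  0.46  0.47 -2.36]
dist mm 34.312005267718455 ang 0.4980793115821016 target TCP [0.5691 0.17   0.0139]
per row lin [0.0255, 0.0262, -0.1676] rot [0.0011, 0.0022, 0.0012]
row 251 pred col 279.7 edges 228 330 mid 279.0 half px pred 54.414624912470586
row 220 pred col 279.8 edges 226 332 mid 279.0 half px pred 56.17270172270479
row 193 pred col 279.8 edges 224 334 mid 279.0 half px pred 57.60953690459715
col profile along end [148, 31, 30, 67, 131, 133, 130, 130, 131, 131, 131, 128, 131, 131, 69, 47, 56, 54, 55, 55, 55, 54, 56, 60, 54, 56, 56]
t 20.35 cur point tray mm [-19.8  -2.7  70.5] F tray [ 0.1 -0.8 -4.3] j [-0.04  0.06  2.16  0.46  0.47 -2.36]
dist mm 30.857373497599088 ang 0.4980793115821016 target TCP [0.5694 0.1701 0.0175]
per row lin [0.0044, 0.0044, -0.0249] rot [0.0002, 0.0004, 0.0002]
side 1 [(-110, [3.1]), (-100, [3.2]), (-90, [3.0]), (-80, [3.2]), (-70, [3.1]), (-60, [3.2]), (-50, 
side -1 [(-110, [2.6]), (-100, [2.6]), (-90, [2.7]), (-80, [2.7]), (-70, [2.8]), (-60, [2.8]), (-50,
```

Call:
step_arm --linear '[[0.0044,0.0044,-0.0249],[0.0044,0.0044,-0.0249],[0.0044,0.0044,-0.0249],[0.0044,0.0044,-0.0249],[0.0044,0.0044,-0.0249],[0.0044,0.0044,-0.0249],[0,0,0],[0,0,0],[0,0,0],[0,0,0]]' --rotation '[[0.0002,0.0004,0.0002],[0.0002,0.0004,0.0002],[0.0002,0.0004,0.0002],[0.0002,0.0004,0.0002],[0.0002,0.0004,0.0002],[0.0002,0.0004,0.0002],[0,0,0],[0,0,0],[0,0,0],[0,0,0]]' --grip '[-1,-1,-1,-1,-1,-1,-1,-1,-1,-1]'

```text
time: 21.35
position: [0.5686, 0.1711, 0.0169]
ee_rot: [-0.509, 2.576, 0.138]
contact_force: [-0.1, 0.2, -4.5]
gripper_width: 0.0479
gripper_force: 66.1
```

Call:
step_arm --linear '[[0.0023,0.001,-0.0043],[0.0023,0.001,-0.0043],[0,0,0],[0,0,0]]' --rotation '[[0,0,0],[0,0,0],[0,0,0],[0,0,0]]' --grip '[-1,-1,-1,-1]'

```text
time: 21.75
position: [0.5694, 0.1714, 0.0155]
ee_rot: [-0.51, 2.576, 0.138]
contact_force: [-9.6, -3.1, 6.4]
gripper_width: 0.0477
gripper_force: 67.7
```

```bash
python3 -c "
from plan import *
go([-13,0,37],[.5,0,-27],30,1)"
```

```text
t 21.75 cur point tray mm [-12.1   1.2  38.7] F tray [-10.1   0.8   6.4] j [-0.03  0.15  2.14  0.53  0.41 -2.43]
dist mm 2.2255305374837335 ang 0.14353886731704305 target TCP [0.5691 0.17   0.0139]
per row lin [-0.0015, -0.0073, -0.0083] rot [-0.0002, -0.0005, -0.0006]
```

Call:
step_arm --linear '[[-0.0018,-0.0007,0.0034],[0.0027,-0.0065,0],[-0.004,-0.0016,-0.0025],[-0.004,-0.0016,-0.0025],[0,0,0],[0,0,0]]' --rotation '[[0,0,0],[0,0,0],[0,0,0],[0,0,0],[0,0,0],[0,0,0]]' --grip '[-1,-1,-1,-1,-1,-1]'

```text
time: 22.35
position: [0.5682, 0.1693, 0.0147]
ee_rot: [-0.509, 2.576, 0.137]
contact_force: [-0.7, -1.6, -2.6]
gripper_width: 0.0481
gripper_force: 66.2
```

```bash
python3 -c "
from plan import *
go([-13,0,37],[.5,0,-27],30,1)"
```

```text
t 22.35 cur point tray mm [-14.1  -0.3  37.9] F tray [-1.2 -1.2 -2.6] j [-0.03  0.15  2.15  0.54  0.41 -2.44]
dist mm 1.4243323735771685 ang 0.11588152926975337 target TCP [0.5691 0.17   0.0139]
per row lin [0.0047, 0.0032, -0.0043] rot [-0.0001, -0.0004, -0.0004]
```

Call:
step_arm --linear '[[-0.0015,-0.0005,-0.0024],[-0.0015,-0.0005,-0.0024],[0,0,0],[0,0,0]]' --rotation '[[0,0,0],[0,0,0],[0,0,0],[0,0,0]]' --grip '[-1,-1,-1,-1]'

```text
time: 22.75
position: [0.5683, 0.1693, 0.0145]
ee_rot: [-0.509, 2.575, 0.137]
contact_force: [-1.0, 0.3, 4.0]
gripper_width: 0.0479
gripper_force: 66.9
```

```bash
python3 -c "
from plan import *
go([-13,0,37],[.5,0,-27],30,1)"
```

```text
t 22.75 cur point tray mm [-14.1  -0.4  37.7] F tray [-0.9  0.7  4. ] j [-0.03  0.15  2.15  0.54  0.41 -2.45]
dist mm 1.2917036669627937 ang 0.08639549677688163 target TCP [0.5691 0.17   0.0139]
per row lin [0.0043, 0.0035, -0.0033] rot [-0.0002, -0.0, -0.0004]
```

Call:
step_arm --linear '[[0,0,0],[0,0,0],[0,0,0],[-0.0231,-0.0095,0.0433],[-0.0462,-0.019,0.0866],[-0.0924,-0.038,0.1732],[-0.0924,-0.038,0.1732],[0,0,0.1],[0,0,0.1],[0,0,0],[0,0,0],[0,0,0]]' --rotation '[[0,0,0],[0,0,0],[0,0,0],[0,0,0],[0,0,0],[0,0,0],[0,0,0],[0,0,0],[0,0,0],[0,0,0],[0,0,0],[0,0,0]]' --grip '[0.4,0.4,0.4,0.4,0.4,0.4,0.4,0.4,0.4,0.4,0.4,0.4]'

```text
time: 23.95
position: [0.5154, 0.1485, 0.1469]
ee_rot: [-0.51, 2.579, 0.139]
contact_force: [-0.1, 0.6, -1.0]
gripper_width: 0.0599
gripper_force: 0.0
```

```bash
python3 holes.py w9.npy 0 1 2
python3 - <<'E'
from plan import *
p=np.load('w9.npy',allow_pickle=True).item()
st=get_state(); print(st['time'],st['position'],st['ee_rot'],st['joint_pos'].round(2))
for n in ('top','side'):
    P=get(n); np.save('n_'+n+'.npy',P,allow_pickle=True)
    for g in('grip_left','grip_right'): print(n,g,[(np.round(d['location'],1),round(d['conf'],2)) for d in cams.spot_in(P,g)])
    if n=='side':
        a=P['image'][105:225,190:300]; b=p['image'][60:420,130:460]
        cv2.imwrite('pics/last.png',cv2.cvtColor(np.hstack([cv2.resize(a,(412,450),interpolation=cv2.INTER_CUBIC),cv2.resize(b,(385,420)) if 0 else cv2.resize(b,(388,450))]),cv2.COLOR_RGB2BGR))
E
```

```text
plate 0 centre px [279. 221.]
 low end (-55+k) [50, 48, 48, 43, 42, 50, 67, 77, 84, 86, 86, 86, 85, 86, 85, 85, 85, 85, 85, 85, 86, 86, 86, 86, 86]
 at -45 +y edge off [0.5] -y edge off [2.5]
 at -30 +y edge off [0.5] -y edge off [2.5]
 at 0 +y edge off [0.5] -y edge off [2.5]
 at 30 +y edge off [] -y edge off []
plate 1 centre px [279. 204.]
 low end (-55+k) [75, 74, 74, 74, 73, 75, 81, 92, 91, 75, 69, 73, 75, 75, 74, 74, 70, 59, 56, 51, 49, 48, 45, 42, 46]
 at -45 +y edge off [-0.5] -y edge off [1.5]
 at -30 +y edge off [-0.5] -y edge off [1.5]
 at 0 +y edge off [-0.5] -y edge off [1.0]
 at 30 +y edge off [-2.0] -y edge off [-0.5]
plate 2 centre px [279. 185.]
 low end (-55+k) [143, 186, 198, 198, 196, 174, 117, 53, 23, 27, 46, 67, 74, 74, 75, 74, 75, 74, 75, 75, 75, 75, 74, 74, 73]
 at -45 +y edge off [-1.5] -y edge off [0.5]
 at -30 +y edge off [-1.5] -y edge off [0.0]
 at 0 +y edge off [-1.5] -y edge off [0.0]
 at 30 +y edge off [-1.5] -y edge off [0.0]
24.0 [0.51533886 0.14849415 0.1467159 ] [-0.50965849  2.57983534  0.13927388] [-0.09 -0.28  2.24  0.35  0.75 -2.26]
top grip_left [(array([210.4, 146.3]), 0.85), (array([401.6, 171.7]), 0.68)]
top grip_right [(array([203.9, 145.5]), 0.87)]
side grip_left [(array([255.2, 139.5]), 0.64)]
side grip_right [(array([261.1, 140.7]), 0.68)]
```

View pics/last.png

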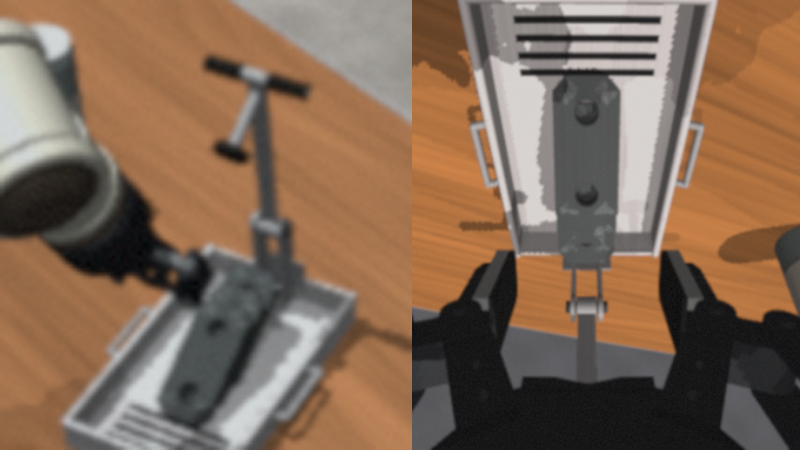

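The third plate rests flush in line, low end at about (585,75) in the right half of the picture. The arm is upright with its T-handle centre at side px (258,126), which gives about 1.58 rad. Next I'll plan a pinch on grip_right from above.

```bash
cat > hd.py <<'E'
from plan import *
def toolh(tau):
    a=np.radians(tau); z=np.array([np.sin(a),0,-np.cos(a)]); y=np.array([np.cos(a),0,np.sin(a)])
    return T@np.c_[np.cross(y,z),y,z]
def sleeve(v,y=-29):
    a=v-.08; return np.array([108-168*np.cos(a),y,95+168*np.sin(a)])
def goh(C,tau,n,d=33,lift=0):
    st=get_state(); A=R.from_rotvec(st['ee_rot']).as_matrix(); B=toolh(tau); off=np.array([0,0,-d/1000])
    t=tw(np.array(C)/1000)-B@off; dd=t-st['position']; w=R.from_matrix(B@A.T).as_rotvec()
    cur=T.T@(st['position']+A@off-[q[0],q[1],0])*1000
    r=np.array([cur[0]-108,cur[2]-95]); zt=T.T@A[:,2]
    print('t',st['time'],'grasp pt tray',cur.round(1),'radius',np.hypot(*r).round(1),'v',(np.arctan2(r[1],-r[0])+.08).round(3),'tau',np.degrees(np.arctan2(zt[0],-zt[2])).round(1),'F tray',(T.T@st['contact_force']).round(1),'w',st['gripper_width'].round(4),st['gripper_force'],'j',st['joint_pos'].round(2))
    print('TCP',t.round(3),'d',dd.round(4),'ang',np.degrees(np.linalg.norm(w)).round(1),'lin/row',(dd/.2/n).round(4).tolist(),'rot/row',(w/np.pi/n).round(4).tolist())
    return B
if __name__=='__main__':
    B=toolh(-20); goh(sleeve(1.58)-80*(T.T@B[:,2]),-20,12)
E
python3 hd.py
python3 - <<'E'
import sys; sys.path.insert(0,'.')
from hd import *
for n in('top','side'):
    P=np.load('n_%s.npy'%n,allow_pickle=True).item(); V=cv2.cvtColor(P['image'],cv2.COLOR_RGB2GRAY).astype(np.float32)
    for v in np.arange(1.44,1.72,.02):
        s=[]
        for y in list(range(-44,-14,3))+list(range(14,45,3)):
            u=proj(P,tw(sleeve(v,y)/1000)).astype(np.float32); s.append(float(cv2.remap(V,u[None,:,0],u[None,:,1],cv2.INTER_LINEAR)[0,0]))
        print(n,round(v,2),round(np.mean(s)),end='; ')
    print()
E
```

```text
top 1.44 141; top 1.46 143; top 1.48 145; top 1.5 146; top 1.52 144; top 1.54 85; top 1.56 58; top 1.58 65; top 1.6 62; top 1.62 84; top 1.64 141; top 1.66 146; top 1.68 145; top 1.7 145; top 1.72 145; 
side 1.44 124; side 1.46 126; side 1.48 127; side 1.5 122; side 1.52 104; side 1.54 74; side 1.56 47; side 1.58 39; side 1.6 46; side 1.62 61; side 1.64 82; side 1.66 102; side 1.68 116; side 1.7 123; side 1.72 125; Traceback (most recent call last):
  File "hd.py", line 16, in <module>
    B=toolh(-20); goh(sleeve(1.58)-80*(T.T@B[:,2]),-20,12)
                  ~~~^^^^^^^^^^^^^^^^^^^^^^^^^^^^^^^^^^^^^
  File "hd.py", line 12, in goh
    print('t',st['time'],'grasp pt tray',cur.round(1),'radius',np.hypot(*r).round(1),'v',(np.arctan2(r[1],-r[0])+.08).round(3),'tau',np.degrees(np.arctan2(zt[0],-zt[2])).round(1),'F tray',(T.T@st['contact_force']).round(1),'w',st['gripper_width'].round(4),st['gripper_force'],'j',st['joint_pos'].round(2))
                                                                                                                                                                                                                                   ^^^^^^^^^^^^^^^^^^^^^^^^^
AttributeError: 'float' object has no attribute 'round'
```

v is 1.58 in both views.

```bash
sed -i "s/st\['gripper_width'\].round(4)/round(st['gripper_width'],4)/" hd.py; python3 hd.py
```

```text
t 24.3 grasp pt tray [-72.6   0.  176.9] radius 198.3 v 0.506 tau 29.9 F tray [ 0.3 -0.2  0.5] w 0.06 0.0 j [-0.09 -0.28  2.23  0.35  0.75 -2.26]
TCP [0.683 0.185 0.307] d [0.1668 0.037  0.1585] ang 100.3 lin/row [0.0695, 0.0154, 0.066] rot/row [-0.0035, 0.0181, -0.0426]
```

Call:
step_arm --linear '[[0,0,0.2],[0,0,0.2],[0,0,0.2],[0,0,0.2],[0,0,0.2],[0,0,0.05],[0.14,0.031,0],[0.14,0.031,0],[0.14,0.031,0],[0.14,0.031,0],[0.14,0.031,0],[0.134,0.03,0]]' --rotation '[[-0.0035,0.0181,-0.0426],[-0.0035,0.0181,-0.0426],[-0.0035,0.0181,-0.0426],[-0.0035,0.0181,-0.0426],[-0.0035,0.0181,-0.0426],[-0.0035,0.0181,-0.0426],[-0.0035,0.0181,-0.0426],[-0.0035,0.0181,-0.0426],[-0.0035,0.0181,-0.0426],[-0.0035,0.0181,-0.0426],[-0.0035,0.0181,-0.0426],[-0.0035,0.0181,-0.0426]]' --grip '[0.4,0.4,0.4,0.4,0.4,0.4,0.4,0.4,0.4,0.4,0.4,0.4]'

```text
time: 25.5
position: [0.6798, 0.1864, 0.3354]
ee_rot: [-1.528, -2.542, 0.389]
contact_force: [1.9, 0.3, 0.2]
gripper_width: 0.0597
gripper_force: 0.0
```

Call:
step_arm --linear '[[0,0,0],[0,0,0],[0,0,0],[0,0,0]]' --rotation '[[0,0,0],[0,0,0],[0,0,0],[0,0,0]]' --grip '[0.4,0.4,0.4,0.4]'

```text
time: 25.9
position: [0.6778, 0.1864, 0.3406]
ee_rot: [-1.525, -2.552, 0.383]
contact_force: [-0.3, 0.2, 1.2]
gripper_width: 0.06
gripper_force: 0.0
```

Run:
```python
from hd import *
goh(sleeve(1.58),-20,6)
p=get('wrist'); st=get_state(); 
print([(g,[(np.round(d['location']),round(d['conf'],2)) for d in cams.spot_in(p,g)]) for g in('grip_right','grip_left')])
for y in(-47,-29,-11,0,11,29,47): print(y,proj(p,tw(sleeve(1.58,y)/1000))[0].round())
V=cv2.cvtColor(p['image'],cv2.COLOR_RGB2GRAY).astype(np.float32)
for yy in (-42,-20,20,42):
    u=proj(p,np.array([tw((sleeve(1.58,yy)+[k,0,0])/1000) for k in range(-24,25,2)])).astype(np.float32); print(yy,cv2.remap(V,u[None,:,0],u[None,:,1],cv2.INTER_LINEAR)[0].astype(int).tolist())
u=proj(p,np.array([tw((sleeve(1.58,y))/1000) for y in range(-60,61,3)])).astype(np.float32); print('along',cv2.remap(V,u[None,:,0],u[None,:,1],cv2.INTER_LINEAR)[0].astype(int).tolist())
```

```text
t 25.9 grasp pt tray [117.2 -24.8 372.2] radius 277.4 v 1.684 tau -16.7 F tray [-0.2  0.3  1.2] w 0.06 0.0 j [ 0.15  0.78  0.54 -0.12  2.09 -0.39]
TCP [0.658 0.175 0.232] d [-0.02   -0.0114 -0.1091] ang 6.8 lin/row [-0.0167, -0.0095, -0.0909] rot/row [-0.0009, 0.0028, -0.0056]
[('grip_right', [(array([297., 169.]), 0.76)]), ('grip_left', [(array([300., 168.]), 0.89), (array([294., 149.]), 0.56)])]
-47 [290. 235.]
-29 [293. 215.]
-11 [295. 194.]
0 [297. 180.]
11 [299. 167.]
29 [301. 143.]
47 [304. 119.]
-42 [90, 87, 92, 95, 95, 96, 97, 95, 93, 52, 28, 30, 31, 33, 31, 26, 56, 81, 84, 88, 84, 86, 90, 90, 90]
-20 [135, 130, 128, 129, 130, 130, 125, 130, 124, 68, 39, 42, 44, 43, 38, 32, 92, 145, 136, 134, 137, 136, 134, 138, 136]
20 [47, 57, 74, 81, 81, 74, 59, 58, 68, 50, 41, 42, 43, 35, 33, 32, 42, 77, 78, 65, 60, 65, 66, 65, 65]
42 [211, 211, 212, 211, 211, 211, 211, 213, 211, 121, 35, 38, 41, 40, 38, 33, 104, 209, 212, 213, 212, 212, 212, 211, 212]
along [84, 84, 85, 74, 30, 30, 31, 38, 43, 43, 44, 43, 46, 43, 44, 62, 164, 162, 162, 162, 161, 162, 162, 132, 35, 38, 39, 42, 41, 40, 43, 36, 39, 41, 41, 50, 162, 212, 212, 168, 154]
```

Call:
step_arm --linear '[[-0.0167,-0.0105,-0.0909],[-0.0167,-0.0105,-0.0909],[-0.0167,-0.0105,-0.0909],[-0.0167,-0.0105,-0.0909],[-0.0167,-0.0105,-0.0909],[-0.0167,-0.0105,-0.0909],[0,0,0],[0,0,0],[0,0,0],[0,0,0]]' --rotation '[[-0.0018,0.0056,-0.0112],[-0.0018,0.0056,-0.0112],[-0.0018,0.0056,-0.0112],[0,0,0],[0,0,0],[0,0,0],[0,0,0],[0,0,0],[0,0,0],[0,0,0]]' --grip '[0.4,0.4,0.4,0.4,0.4,0.4,0.4,0.4,0.4,0.4]'

```text
time: 27.05
position: [0.6594, 0.1736, 0.2295]
ee_rot: [-1.625, -2.42, 0.428]
contact_force: [-0.3, -0.3, -0.4]
gripper_width: 0.0598
gripper_force: 0.0
```

```bash
python3 -c "
from hd import *
goh(sleeve(1.58,-30),-20,1)"
```

```text
t 27.05 grasp pt tray [ 97.2 -31.  260.5] radius 165.9 v 1.586 tau -20.1 F tray [-0.4 -0.2 -0.4] w 0.0598 0.0 j [ 0.12  0.76  0.8  -0.09  1.92 -0.28]
TCP [0.658 0.174 0.232] d [-0.0013  0.0005  0.0021] ang 0.1 lin/row [-0.0064, 0.0023, 0.0103] rot/row [-0.0001, -0.0006, 0.0003]
```

Aligned. Closing gently.

Call:
step_arm --linear '[[-0.006,0.003,0.01],[0,0,0],[0,0,0],[0,0,0],[0,0,0],[0,0,0],[0,0,0]]' --rotation '[[0,0,0],[0,0,0],[0,0,0],[0,0,0],[0,0,0],[0,0,0],[0,0,0]]' --grip '[0.4,-1,-1,-1,-1,-1,-1]' --force 30

```text
time: 27.75
position: [0.6576, 0.174, 0.2299]
ee_rot: [-1.623, -2.418, 0.43]
contact_force: [0.3, -0.7, 0.4]
gripper_width: 0.0137
gripper_force: 29.2
```

```bash
cat > arc.py <<'E'
from hd import *
import sys
def arc(v0,v1,t0,t1,n,d,y,rad=None):
    """rows along the arc from (v0,t0) to (v1,t1), start taken as the commanded pose"""
    st=get_state(); L=[];W=[]
    off=np.array([0,0,-d/1000]); P=tw(sleeve(v0,y)/1000)-toolh(t0)@off; B=toolh(t0)
    for i in range(1,n+1):
        f=i/n; v=v0+(v1-v0)*f; t=t0+(t1-t0)*f
        B2=toolh(t); P2=tw(sleeve(v,y)/1000)-B2@off
        L.append(((P2-P)/.2).round(4).tolist()); W.append((R.from_matrix(B2@B.T).as_rotvec()/np.pi).round(4).tolist()); P=P2;B=B2
    print(L);print(W)
if __name__=='__main__':
    a=[float(x) for x in sys.argv[1:]]
    goh(sleeve(a[0],a[6]),a[2],1,d=a[5]); arc(*a[:4],int(a[4]),a[5],a[6])
E
python3 arc.py 1.58 1.08 -20 -6.5 12 33 -30
```

```text
t 27.75 grasp pt tray [ 95.7 -29.9 260.8] radius 166.3 v 1.577 tau -20.2 F tray [ 0.  -0.8  0.4] w 0.0137 29.211339354515076 j [ 0.12  0.75  0.81 -0.09  1.92 -0.28]
TCP [0.658 0.174 0.232] d [0.0006 0.0001 0.0017] ang 0.3 lin/row [0.0029, 0.0005, 0.0086] rot/row [0.0, -0.0015, 0.0004]
[[-0.0294, -0.0121, -0.0043], [-0.0292, -0.012, -0.0057], [-0.029, -0.0119, -0.007], [-0.0287, -0.0118, -0.0084], [-0.0284, -0.0117, -0.0098], [-0.028, -0.0115, -0.0111], [-0.0276, -0.0113, -0.0124], [-0.0271, -0.0111, -0.0137], [-0.0266, -0.0109, -0.015], [-0.026, -0.0106, -0.0163], [-0.0253, -0.0104, -0.0175], [-0.0246, -0.0101, -0.0187]]
[[0.0024, -0.0058, -0.0], [0.0024, -0.0058, 0.0], [0.0024, -0.0058, 0.0], [0.0024, -0.0058, 0.0], [0.0024, -0.0058, 0.0], [0.0024, -0.0058, -0.0], [0.0024, -0.0058, -0.0], [0.0024, -0.0058, -0.0], [0.0024, -0.0058, 0.0], [0.0024, -0.0058, 0.0], [0.0024, -0.0058, 0.0], [0.0024, -0.0058, -0.0]]
```

Call:
step_arm --linear '[[-0.0294,-0.0121,-0.0043],[-0.0292,-0.012,-0.0057],[-0.029,-0.0119,-0.007],[-0.0287,-0.0118,-0.0084],[-0.0284,-0.0117,-0.0098],[-0.028,-0.0115,-0.0111],[-0.0276,-0.0113,-0.0124],[-0.0271,-0.0111,-0.0137],[-0.0266,-0.0109,-0.015],[-0.026,-0.0106,-0.0163],[-0.0253,-0.0104,-0.0175],[-0.0246,-0.0101,-0.0187]]' --rotation '[[0.0024,-0.0058,0],[0.0024,-0.0058,0],[0.0024,-0.0058,0],[0.0024,-0.0058,0],[0.0024,-0.0058,0],[0.0024,-0.0058,0],[0.0024,-0.0058,0],[0.0024,-0.0058,0],[0.0024,-0.0058,0],[0.0024,-0.0058,0],[0.0024,-0.0058,0],[0.0024,-0.0058,0]]' --grip '[-1,-1,-1,-1,-1,-1,-1,-1,-1,-1,-1,-1]'

```text
time: 28.95
position: [0.592, 0.1474, 0.2026]
ee_rot: [-1.712, -2.552, 0.142]
contact_force: [0.3, 1.7, 2.7]
gripper_width: 0.0141
gripper_force: 30.1
```

```bash
python3 arc.py 1.08 0.62 -6.5 8 12 33 -30
```

```text
t 28.95 grasp pt tray [ 17.2 -29.7 235.4] radius 167.1 v 1.077 tau -6.5 F tray [0.9 1.5 2.7] w 0.0141 30.146652460098267 j [ 0.06  0.35  1.39 -0.03  1.51 -0.32]
TCP [0.592 0.147 0.204] d [ 0.0001 -0.0004  0.001 ] ang 0.2 lin/row [0.0007, -0.0018, 0.0051] rot/row [-0.0008, -0.0003, 0.0002]
[[-0.0216, -0.0088, -0.0183], [-0.0209, -0.0086, -0.0192], [-0.0202, -0.0083, -0.0201], [-0.0195, -0.008, -0.021], [-0.0187, -0.0077, -0.0219], [-0.0179, -0.0074, -0.0227], [-0.0171, -0.007, -0.0235], [-0.0163, -0.0067, -0.0242], [-0.0154, -0.0063, -0.0249], [-0.0145, -0.0059, -0.0256], [-0.0136, -0.0056, -0.0262], [-0.0126, -0.0052, -0.0268]]
[[0.0025, -0.0062, 0.0], [0.0025, -0.0062, -0.0], [0.0025, -0.0062, 0.0], [0.0025, -0.0062, -0.0], [0.0025, -0.0062, -0.0], [0.0025, -0.0062, 0.0], [0.0025, -0.0062, 0.0], [0.0025, -0.0062, -0.0], [0.0025, -0.0062, 0.0], [0.0025, -0.0062, -0.0], [0.0025, -0.0062, 0.0], [0.0025, -0.0062, -0.0]]
```

Tracking well with low force.

Call:
step_arm --linear '[[-0.0216,-0.0088,-0.0183],[-0.0209,-0.0086,-0.0192],[-0.0202,-0.0083,-0.0201],[-0.0195,-0.008,-0.021],[-0.0187,-0.0077,-0.0219],[-0.0179,-0.0074,-0.0227],[-0.0171,-0.007,-0.0235],[-0.0163,-0.0067,-0.0242],[-0.0154,-0.0063,-0.0249],[-0.0145,-0.0059,-0.0256],[-0.0136,-0.0056,-0.0262],[-0.0126,-0.0052,-0.0268]]' --rotation '[[0.0025,-0.0062,0],[0.0025,-0.0062,0],[0.0025,-0.0062,0],[0.0025,-0.0062,0],[0.0025,-0.0062,0],[0.0025,-0.0062,0],[0.0025,-0.0062,0],[0.0025,-0.0062,0],[0.0025,-0.0062,0],[0.0025,-0.0062,0],[0.0025,-0.0062,0],[0.0025,-0.0062,0]]' --grip '[-1,-1,-1,-1,-1,-1,-1,-1,-1,-1,-1,-1]'

```text
time: 30.15
position: [0.5502, 0.1303, 0.1473]
ee_rot: [1.706, 2.542, 0.177]
contact_force: [0.3, 1.8, 1.3]
gripper_width: 0.0137
gripper_force: 30.4
```

```bash
python3 arc.py 0.62 0.22 8 22 12 33 -30
```

```text
t 30.15 grasp pt tray [-36.2 -29.6 180. ] radius 167.4 v 0.613 tau 7.9 F tray [0.9 1.5 1.3] w 0.0137 30.41047900915146 j [-0.01  0.08  1.82  0.06  1.12 -0.43]
TCP [0.551 0.13  0.149] d [ 0.0003 -0.0004  0.0013] ang 0.1 lin/row [0.0015, -0.0018, 0.0067] rot/row [-0.0003, -0.0007, 0.0001]
[[-0.0099, -0.004, -0.0237], [-0.0091, -0.0037, -0.0241], [-0.0084, -0.0034, -0.0245], [-0.0076, -0.0031, -0.0248], [-0.0068, -0.0028, -0.0251], [-0.006, -0.0025, -0.0254], [-0.0052, -0.0021, -0.0256], [-0.0044, -0.0018, -0.0259], [-0.0036, -0.0015, -0.026], [-0.0028, -0.0011, -0.0262], [-0.002, -0.0008, -0.0263], [-0.0011, -0.0005, -0.0264]]
[[0.0025, -0.006, 0.0], [0.0025, -0.006, -0.0], [0.0025, -0.006, 0.0], [0.0025, -0.006, 0.0], [0.0025, -0.006, 0.0], [0.0025, -0.006, -0.0], [0.0025, -0.006, 0.0], [0.0025, -0.006, -0.0], [0.0025, -0.006, 0.0], [0.0025, -0.006, -0.0], [0.0025, -0.006, -0.0], [0.0025, -0.006, 0.0]]
```

Call:
step_arm --linear '[[-0.0099,-0.004,-0.0237],[-0.0091,-0.0037,-0.0241],[-0.0084,-0.0034,-0.0245],[-0.0076,-0.0031,-0.0248],[-0.0068,-0.0028,-0.0251],[-0.006,-0.0025,-0.0254],[-0.0052,-0.0021,-0.0256],[-0.0044,-0.0018,-0.0259],[-0.0036,-0.0015,-0.026],[-0.0028,-0.0011,-0.0262],[-0.002,-0.0008,-0.0263],[-0.0011,-0.0005,-0.0264]]' --rotation '[[0.0025,-0.006,0],[0.0025,-0.006,0],[0.0025,-0.006,0],[0.0025,-0.006,0],[0.0025,-0.006,0],[0.0025,-0.006,0],[0.0025,-0.006,0],[0.0025,-0.006,0],[0.0025,-0.006,0],[0.0025,-0.006,0],[0.0025,-0.006,0],[0.0025,-0.006,0]]' --grip '[-1,-1,-1,-1,-1,-1,-1,-1,-1,-1,-1,-1]'

```text
time: 31.35
position: [0.5368, 0.1248, 0.0865]
ee_rot: [1.613, 2.403, 0.468]
contact_force: [0.6, 3.0, 0.8]
gripper_width: 0.0136
gripper_force: 30.2
```

```bash
python3 arc.py 0.22 0.11 22 24 8 33 -30
```

```text
t 31.35 grasp pt tray [-58.4 -29.7 117.1] radius 167.9 v 0.212 tau 21.9 F tray [1.7 2.5 0.8] w 0.0136 30.225911736488342 j [-0.1  -0.04  2.12  0.27  0.74 -0.66]
TCP [0.537 0.124 0.088] d [ 0.0003 -0.0003  0.0013] ang 0.2 lin/row [0.0013, -0.0017, 0.0066] rot/row [-0.0007, -0.0008, -0.0]
[[-0.0008, -0.0003, -0.0112], [-0.0007, -0.0003, -0.0112], [-0.0005, -0.0002, -0.0112], [-0.0004, -0.0002, -0.0112], [-0.0002, -0.0001, -0.0112], [-0.0001, -0.0, -0.0112], [0.0001, 0.0, -0.0112], [0.0002, 0.0001, -0.0113]]
[[0.0005, -0.0013, -0.0], [0.0005, -0.0013, -0.0], [0.0005, -0.0013, -0.0], [0.0005, -0.0013, 0.0], [0.0005, -0.0013, -0.0], [0.0005, -0.0013, 0.0], [0.0005, -0.0013, -0.0], [0.0005, -0.0013, 0.0]]
```

Call:
step_arm --linear '[[-0.0008,-0.0003,-0.0112],[-0.0007,-0.0003,-0.0112],[-0.0005,-0.0002,-0.0112],[-0.0004,-0.0002,-0.0112],[-0.0002,-0.0001,-0.0112],[-0.0001,0,-0.0112],[0,0,-0.0112],[0.0002,0.0001,-0.0113],[0,0,0],[0,0,0]]' --rotation '[[0.0005,-0.0013,0],[0.0005,-0.0013,0],[0.0005,-0.0013,0],[0.0005,-0.0013,0],[0.0005,-0.0013,0],[0.0005,-0.0013,0],[0.0005,-0.0013,0],[0.0005,-0.0013,0],[0,0,0],[0,0,0]]' --grip '[-1,-1,-1,-1,-1,-1,-1,-1,-1,-1]'

```text
time: 32.35
position: [0.5359, 0.1243, 0.0679]
ee_rot: [1.599, 2.383, 0.504]
contact_force: [2.9, 6.0, -1.6]
gripper_width: 0.0139
gripper_force: 29.5
```

```bash
python3 arc.py 0.11 0.08 24 24 3 33 -30
```

```text
t 32.35 grasp pt tray [-60.4 -29.7  98.1] radius 168.5 v 0.098 tau 23.8 F tray [ 4.9  4.5 -1.6] w 0.0139 29.48019415140152 j [-0.11 -0.03  2.16  0.32  0.67 -0.72]
TCP [0.537 0.124 0.07 ] d [ 0.0007 -0.0001  0.002 ] ang 0.2 lin/row [0.0036, -0.0004, 0.01] rot/row [-0.0002, -0.0013, -0.0001]
[[-0.0002, -0.0001, -0.0084], [-0.0001, -0.0, -0.0084], [-0.0, -0.0, -0.0084]]
[[0.0, 0.0, 0.0], [0.0, 0.0, 0.0], [0.0, 0.0, 0.0]]
```

Call:
step_arm --linear '[[0,0,-0.005],[0,0,-0.005],[0,0,-0.005],[0,0,0],[0,0,0]]' --rotation '[[0,0,0],[0,0,0],[0,0,0],[0,0,0],[0,0,0]]' --grip '[-1,-1,-1,-1,-1]'

```text
time: 32.85
position: [0.5359, 0.1243, 0.065]
ee_rot: [1.598, 2.383, 0.504]
contact_force: [1.1, 5.6, -0.8]
gripper_width: 0.0143
gripper_force: 29.6
```

```bash
python3 arc.py 0.09 0.08 24 24 1 33 -30
```

```text
t 32.85 grasp pt tray [-60.4 -29.7  95.2] radius 168.4 v 0.081 tau 23.8 F tray [ 3.2  4.8 -0.8] w 0.0143 29.596344530582428 j [-0.11 -0.02  2.16  0.33  0.66 -0.73]
TCP [0.537 0.124 0.067] d [ 0.0006 -0.0001  0.0015] ang 0.2 lin/row [0.0032, -0.0005, 0.0077] rot/row [-0.0002, -0.0013, -0.0001]
[[-0.0, -0.0, -0.0084]]
[[0.0, 0.0, 0.0]]
```

Call:
step_arm --linear '[[0,0,-0.005],[0,0,-0.005],[0,0,0],[0,0,0]]' --rotation '[[0,0,0],[0,0,0],[0,0,0],[0,0,0]]' --grip '[-1,-1,-1,-1]'

```text
time: 33.25
position: [0.5361, 0.1243, 0.064]
ee_rot: [1.598, 2.384, 0.504]
contact_force: [-8.7, 3.2, 11.4]
gripper_width: 0.0139
gripper_force: 31.2
```

```bash
python3 arc.py 0.09 0.08 24 24 1 33 -30 | head -1
```

```text
t 33.25 grasp pt tray [-60.3 -29.8  94.2] radius 168.3 v 0.075 tau 23.8 F tray [-6.9  6.3 11.4] w 0.0139 31.222663521766663 j [-0.11 -0.02  2.16  0.33  0.66 -0.73]
```

Call:
step_arm --linear '[[0,0,0.0035],[0,0,0],[0,0,0],[0,0,0],[0,0,0],[-0.019,-0.008,0.046],[-0.038,-0.015,0.091],[-0.056,-0.023,0.137],[-0.075,-0.031,0.18],[-0.075,-0.031,0.18],[0,0,0],[0,0,0]]' --rotation '[[0,0,0],[0,0,0],[0,0,0],[0,0,0],[0,0,0],[0,0,0],[0,0,0],[0,0,0],[0,0,0],[0,0,0],[0,0,0],[0,0,0]]' --grip '[-1,-1,0,0,0,0,0,0,0,0,0,0]'

```text
time: 34.45
position: [0.4839, 0.1021, 0.1924]
ee_rot: [1.596, 2.38, 0.504]
contact_force: [-0.6, 0.6, -0.4]
gripper_width: 0.0427
gripper_force: 0.0
```

Run:
```python
from hd import *
st=get_state(); print(st['time'],st['contact_force'],st['gripper_width'],st['position'])
for n in('top','side'):
    P=get(n); V=cv2.cvtColor(P['image'],cv2.COLOR_RGB2GRAY).astype(np.float32)
    for v in np.arange(-.04,.3,.04):
        s=[]
        for y in list(range(-44,-14,3))+list(range(14,45,3)):
            u=proj(P,tw(sleeve(v,y)/1000)).astype(np.float32); s.append(float(cv2.remap(V,u[None,:,0],u[None,:,1],cv2.INTER_LINEAR)[0,0]))
        print(n,round(v,2),round(np.mean(s)),end='; ')
    print()
    P0=np.load('n_%s.npy'%n,allow_pickle=True).item()
    for k in('spray_can','grease_tin','wrench'): print(k,[(np.round(d['location']),round(d['conf'],2)) for d in cams.spot_in(P,k)][:2])
    # plate low end of third
    c=np.array([-13,0,37])+6*N
    for b in (-50,-40):
        u=proj(P,np.array([tw((c+b*U+[0,y,0])/1000) for y in range(-34,35,2)])).astype(np.float32); print(b,cv2.remap(V,u[None,:,0],u[None,:,1],cv2.INTER_LINEAR)[0].astype(int).tolist())
```

```text
34.45 [-0.60422794  0.58033041 -0.44689313] 0.042700124611567844 [0.48391888 0.10206534 0.19236224]
top -0.04 82; top 0.0 83; top 0.04 83; top 0.08 84; top 0.12 86; top 0.16 93; top 0.2 121; top 0.24 145; top 0.28 146; 
spray_can [(array([122., 181.]), 0.83)]
grease_tin [(array([404., 170.]), 0.62)]
wrench [(array([335., 164.]), 0.7)]
-50 [61, 68, 86, 114, 144, 152, 154, 153, 130, 102, 72, 66, 66, 67, 69, 71, 73, 76, 78, 77, 74, 71, 70, 72, 71, 69, 64, 76, 112, 172, 203, 208, 205, 205, 206]
-40 [60, 60, 73, 121, 150, 157, 158, 156, 137, 109, 72, 59, 75, 130, 147, 147, 138, 136, 132, 130, 132, 136, 136, 135, 126, 96, 67, 62, 59, 56, 54, 65, 70, 68, 62]
side -0.04 87; side 0.0 70; side 0.04 45; side 0.08 39; side 0.12 35; side 0.16 36; side 0.2 50; side 0.24 68; side 0.28 82; 
spray_can [(array([254., 187.]), 0.54)]
grease_tin [(array([387., 279.]), 0.95)]
wrench [(array([345., 240.]), 0.52)]
-50 [131, 122, 112, 98, 83, 67, 56, 50, 50, 52, 54, 55, 57, 58, 58, 57, 56, 54, 54, 53, 53, 53, 51, 50, 53, 58, 74, 94, 120, 143, 164, 179, 189, 194, 198]
-40 [133, 125, 106, 85, 64, 45, 38, 36, 39, 42, 42, 43, 43, 44, 45, 46, 48, 47, 44, 40, 37, 38, 39, 40, 41, 41, 42, 44, 64, 89, 130, 166, 186, 201, 206]
```

The arm is down at about 0.1 rad, the plate is still in line, and the gripper is clear. The grease tin and wrench read where they were. The spray can reads the same from the top, but the side reading is unreliable. Handing in.

```bash
python3 -c "
from bench import job_done
print(job_done())"
```

```text
the job is handed in; nothing more can be done
None
```

I handed the job in at about 34.5 s of the 72 s limit. Both loose plates are shingled in line over the first, the hold-down foot was lowered under grip until it pressed lightly on the third plate, and I never went near the spray can, tin or wrench.

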